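# Set out the soap station: each thing into its matching rest

### The job

Put the soap bar, the yellow oil bottle, the amber dropper bottle and the marker pen each into the wooden rest shaped for it (rectangular tray, large round, small round, long trough), the bar lying flat, the pen lying along its trough and both bottles standing. Keep the bottles upright all the way, set the bottles and the bar down rather than drop them, and leave the wooden stamp and the little white cap standing where they are.

Things in the scene. Friction and masses are not known exactly. Their poses are not given: they have to be found in the camera images.
- soap_bar: Beige cut soap bar, a flat block 72 (its x) x 54 (its y) x 30 mm high (z), about 0.1 kg, lying flat. Origin: centre of its underside. Grasp across the 54 mm width (y).
- oil_bottle: Clear round bottle of yellow oil with a white cap, standing; body 68 mm diameter, to 133 mm high, cap 34 mm diameter from 133 to 152 mm (top), about 0.55 kg. Origin: centre of its underside, z up its axis. The cap is fixed and can be lifted by.
- pen_mid (a point): Middle of the white marker pen with black cap, lying on the bench: a point on the pen's axis, half way along, 7 mm above its support. Round barrel 13 mm in diameter, 131 mm long along this point's y axis; a pocket clip stands out 3 mm on the +x side; about 15 g. Grasp it in the middle, across, fingertips below the axis. May point either way.
- dropper_bottle: Small amber glass dropper bottle with black dropper top, standing; body 31 mm diameter to 60 mm high, black top 20 mm diameter from 60 to 98 mm (top), about 0.07 kg. Origin: centre of its underside, z up. The top is fixed and can be lifted by.
- soap_tray: Light wooden rest fixed to the bench, cork floor 5 mm above the bench, rim top 9 mm above the bench. Origin: centre of its underside (bench level), z up. Rectangular tray, inside 90 (x) x 70 mm (y), outside 106 x 86 mm. For the soap bar: its x along the tray's x, either way round.
- large_round_rest: Light wooden rest fixed to the bench, cork floor 5 mm above the bench, rim top 9 mm above the bench. Origin: centre of its underside (bench level), z up. Large round rest, inside diameter 86 mm, outside 106 mm. For the yellow oil bottle.
- small_round_rest: Light wooden rest fixed to the bench, cork floor 5 mm above the bench, rim top 9 mm above the bench. Origin: centre of its underside (bench level), z up. Small round rest, inside diameter 48 mm, outside 68 mm. For the dropper bottle.
- pen_trough: Light wooden rest fixed to the bench, cork floor 5 mm above the bench, rim top 9 mm above the bench. Origin: centre of its underside (bench level), z up. Long narrow trough, inside 150 (x) x 35 mm (y), outside 166 x 51 mm; the middle 54 mm of both long sides has no rim (finger notches, 4 mm above the bench). For the marker pen, lying along the trough's x, either way round.
- soap_stamp: Turned wooden stamp, 39 mm diameter foot, 60 mm high, standing loose between the things and the rests. Origin: centre of its underside. To be left alone.
- white_cap: Little white plastic cap, 29 mm diameter, 23 mm high, standing loose between the things and the rests. Origin: centre of its underside. To be left alone.

How it is judged:
By the outcome, as a careful person would: the job done as asked, in the order asked, and still so for the second after the job is handed in, with the robot touching nothing.
It also fails if it takes over 136 s, if anything falls off the work surface, if the arm or the gripper's body presses on something with over 40 N, if the wrist force passes 120 N, or if a joint passes its speed limit or range.

### The arm

A 6-joint arm with a two-finger parallel gripper is mounted at the origin on a cart in front of the work surface, level with it; the furniture and walls round the work are solid. World frame = base frame: x ahead of the robot, y to its left, z up, the work surface at z = 0. Lengths are in m, angles in degrees, forces in N, time in s.
With the tool pointing down it reaches from about 0.25 to 0.725 m from the base axis. Payload 9.7 kg.
Tool frame: the origin (TCP) lies between the finger pads; the fingertips stand 8 mm ahead of it and the grasp point (between the pads) lies 11 mm behind it; z points along the fingers, y is the direction in which the jaws open and shut (so a half turn about z gives the same grasp; the last joint's range is limited). The gripper opens to 85 mm and grips with 20 to 120 N. Pads are 22 mm wide; open, the fingers measure 114 mm over their backs; the gripper's body (76 mm by 85 mm) begins 54 mm behind the grasp point. The pads swing forward as they close: fully open they stand 13 mm farther back than shut.
Start: joints at [-76.031, 4.979, 10.078, 95.1, 0, 90], TCP at [0.133, -0.534, 0.239] pointing down, gripper open.
Joint ranges: [-179.16, 179.16], [-48.56, 103.87], [-65.8, 70.77], [-126.05, 130.52], [-82.76, 87.17], [-180, 180]. Speed limits (degrees/s): [127.2, 127.2, 147.25, 180, 180, 180].

### API

Orientations are given as a 3x3 rotation matrix whose columns are the frame's x, y, z axes.
In Python, from cell import readout, optics, job gives the robot as it stands. The module is installed in compiled form; this text tells all that it offers.
- The arm moves only by the tool play_rows, never from a script. Its argument "commands" is text: rows parted by semicolons, each of 5 numbers parted by spaces: the shift along the tool's x, y, z in cm, then the turn about the tool's z in degrees, then the closure, from 0 (fully open) to 1 (shut). A call has 1 to 8 rows; each row is the pose to reach, as a shift and turn from the pose commanded when the call began, along the tool's axes at that moment; what a row does not reach only later rows make up. A row lasts 1/12 s, in which the tool goes at most 41.7 mm and 7.16 degrees, less where a joint would pass 70% of its speed; a pose out of reach is approached as far as the arm can. A call with a gripper value outside its range is refused whole. The fingers move at their own pace and stop on an object; "force" is the grip in N (left out, the last holds). Time passes only in rows, so rows that repeat a pose let the fingers close. It gives the time, the measured TCP pose, the force and the opening at its end, in the units of the state.
- readout.state(): the state, without advancing time (a new reading comes with each control period).
- optics.grab_frame(name): name is "scene" or "side" or "wrist"; returns a dict with "img" (400x640x3 uint8, red, green, blue), "depth" (400x640 float32, m along the optical axis (not along the pixel's ray), 0 where there is no reading), "intrinsics" (3x3 intrinsics, pixels), "distortion" ([k1, k2, p1, p2, k3] as OpenCV has them; the pictures are not rectified), "R" (3x3) and "t" (3): a world point X has camera coordinates R X + t. Camera axes: x right, y down, z forward; pixel columns grow to the right and rows downward; lengths in m; the calibration is good to about 2 mm. A picture is of the moment at which its call begins.
- job.sign_off(): hands the job in, once; it reports no verdict.
The state is a dict: "t": time; "joint_positions": joint angles; "joint_velocities": joint speeds; "joint_torque": joint torques, N m; "tcp_pos": TCP position; "tool_rot": TCP orientation; "wrist_force": force on the tool from outside, world axes, zero at the start; "torque": the same for the moment, N m; "grip_width": opening from 0.0 (shut) to 1.0 (fully open).
Only numpy, scipy, OpenCV 4.12 (cv2) and the standard library are available. Lean on these libraries where they do the work, as an engineer would, in place of code of your own. Each camera call takes 0.05 s, during which the arm holds its last target.

## Working session

There is one attempt and no reset: what is moved stays moved. The work goes in short steps, Python scripts to look and compute and a tool call to move; the robot and the scene stay as the last step left them, time stands still between calls to the robot, and variables do not carry over. Pictures are saved under pics/ and viewed, and the job is handed in when it is done.

Besides the shell and the picture viewer there is one more tool, called after "Request:" as name(argument=value, ...), one argument or row to a line, values as JSON. play_rows: Moves the arm, as the interface text tells. Its arguments: {"type":"object","properties":{"commands":{"type":"string"},"force":{"type":"number"}},"required":["commands"]}

```bash
mkdir -p pics
python3 - <<'E'
from cell import readout, optics
import cv2,numpy as np
s=readout.state()
for k,v in s.items(): print(k,np.round(v,3).tolist())
for n in ["scene","side","wrist"]:
    f=optics.grab_frame(n)
    cv2.imwrite(f"pics/{n}0.png",f["img"][:,:,::-1])
    np.savez(f"{n}0.npz",**f)
    print(n,np.round(f["intrinsics"],1).tolist(),np.round(f["distortion"],4),np.round(f["R"],3).tolist(),np.round(f["t"],3), (f["depth"]>0).mean())
E
```

```text
t 0.0
joint_positions [-76.03, 5.01, 10.033, 95.101, -0.001, 89.998]
joint_velocities [0.077, 0.015, 0.009, -0.031, -0.059, 0.026]
joint_torque [0.001, -52.039, 46.48, 0.016, 0.0, 0.0]
tcp_pos [0.133, -0.534, 0.239]
tool_rot [[0.97, 0.241, -0.0], [0.241, -0.97, 0.001], [-0.0, -0.001, -1.0]]
wrist_force [-0.373, 0.43, 0.665]
torque [0.01, -0.012, -0.071]
grip_width 0.997
scene [[402.8, 0.0, 318.7], [0.0, 402.8, 191.8], [0.0, 0.0, 1.0]] [-0.041  0.     0.     0.     0.   ] [[-0.868, -0.497, -0.012], [-0.386, 0.689, -0.614], [0.313, -0.528, -0.789]] [0.442 0.246 0.715] 0.9959765625
side [[480.6, 0.0, 323.1], [0.0, 480.6, 198.1], [0.0, 0.0, 1.0]] [-0.1069  0.      0.      0.      0.    ] [[-0.938, -0.345, 0.023], [-0.238, 0.596, -0.767], [0.251, -0.725, -0.641]] [0.5   0.196 0.869] 0.996078125
wrist [[325.7, 0.0, 322.7], [0.0, 325.7, 201.4], [0.0, 0.0, 1.0]] [-0.0128  0.      0.      0.      0.    ] [[0.241, -0.971, -0.001], [-0.928, -0.231, 0.292], [-0.284, -0.069, -0.956]] [-0.549 -0.036  0.379] 0.99585546875
```

View pics/scene0.png

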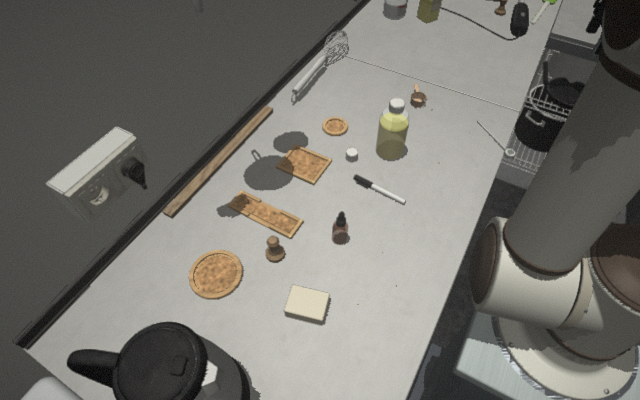

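View pics/side0.png

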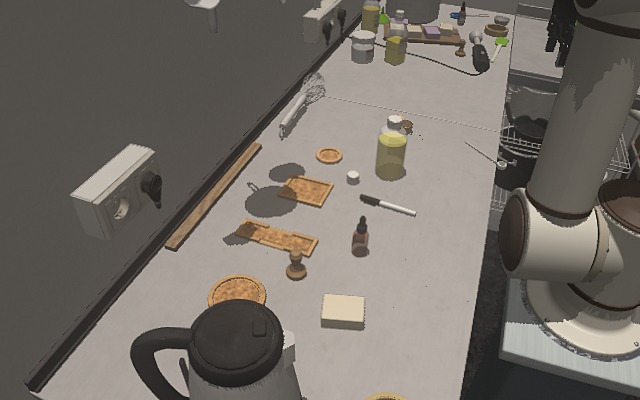

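View pics/wrist0.png

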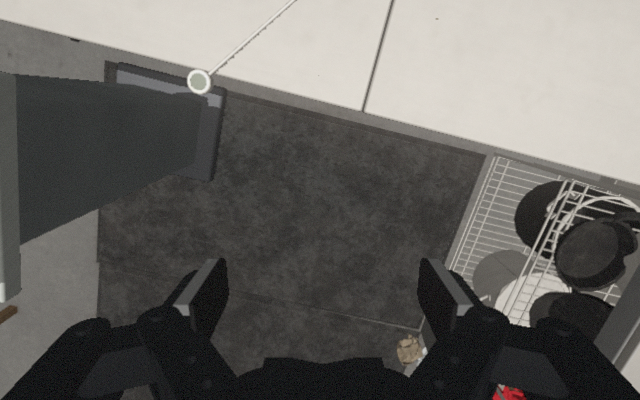

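The scene view shows the soap at (308,303), the dropper at (341,228), the pen at (380,188) and the oil bottle at (393,130). The rests are at (216,274), (266,213), (305,164) and (335,126), the stamp at (275,250) and the cap at (352,154). A kettle stands at the lower left. Next I measure these.

```bash
cat > h.py <<'E'
import numpy as np,cv2
def load(n): return dict(np.load(n+".npz"))
def cam(f): return -f["R"].T@f["t"]
def rays(f,px):
    px=np.asarray(px,float).reshape(-1,1,2)
    u=cv2.undistortPoints(px,f["intrinsics"],f["distortion"]).reshape(-1,2)
    return np.c_[u,np.ones(len(u))]
def plane(f,px,z):
    d=rays(f,px)@f["R"]; c=cam(f)
    return c+d*((z-c[2])/d[:,2])[:,None]
def cloud(f):
    h,w=f["depth"].shape
    v,u=np.mgrid[:h,:w]
    r=rays(f,np.c_[u.ravel(),v.ravel()])*f["depth"].ravel()[:,None]
    return ((r-f["t"])@f["R"]).reshape(h,w,3)
def proj(f,X):
    p,_=cv2.projectPoints(np.asarray(X,float).reshape(-1,3),cv2.Rodrigues(f["R"])[0],f["t"],f["intrinsics"],f["distortion"]); return p.reshape(-1,2)
E
python3 - <<'E'
from h import *
for n in ["scene0","side0"]:
    f=load(n); print(n,cam(f).round(3)); P=cloud(f); hsv=cv2.cvtColor(f["img"],cv2.COLOR_RGB2HSV)
    for name,(u,v) in (dict(soap=(308,303),large=(216,274),trough=(266,213),tray=(305,164),small=(335,126),cap=(352,154),oil=(393,140),pen=(385,195),drop=(341,235),stamp=(275,253),bench=(380,280),ring=(255,155),kettle=(180,360)) if n=="scene0" else dict(soap=(343,312),large=(237,288),trough=(280,238),tray=(305,191),small=(329,156),cap=(353,177),oil=(391,155),pen=(390,205),drop=(360,240),stamp=(295,270),bench=(420,280))).items():
        print(name,P[v,u].round(3),hsv[v,u],f["img"][v,u])
E
```

```text
scene0 [0.255 0.428 0.721]
soap [0.42  0.195 0.031] [ 24  36 221] [221 215 190]
large [0.614 0.224 0.003] [ 16 115 191] [191 151 105]
trough [0.61  0.054 0.003] [ 16 112 186] [186 148 104]
tray [ 0.608 -0.106  0.007] [ 15 114 175] [175 137  97]
small [ 0.609 -0.258  0.006] [ 15 114 179] [179 140  99]
cap [ 0.52  -0.177  0.022] [ 27  10 223] [223 222 214]
oil [ 0.44  -0.221  0.069] [ 27  69 107] [107 104  78]
pen [ 0.406 -0.119  0.001] [36 13 96] [95 96 91]
drop [0.433 0.045 0.041] [12 54 80] [80 70 63]
stamp [0.532 0.135 0.021] [16 71 83] [83 72 60]
bench [0.329 0.075 0.   ] [ 21  13 199] [199 196 189]
ring [ 0.732 -0.076  0.002] [ 21  11 161] [161 159 154]
kettle [0.467 0.398 0.232] [ 8 21 48] [48 45 44]
side0 [0.298 0.687 0.696]
soap [0.423 0.203 0.03 ] [ 18  50 220] [220 203 177]
large [0.626 0.205 0.005] [ 15 135 206] [206 151  97]
trough [0.607 0.055 0.003] [ 15 129 193] [193 143  95]
tray [ 0.616 -0.106  0.003] [ 15 126 174] [174 130  88]
small [ 0.611 -0.255  0.005] [ 15 126 176] [176 133  89]
cap [ 0.524 -0.174  0.021] [ 16  18 210] [210 203 195]
oil [ 0.45  -0.22   0.073] [ 21  79 120] [120 109  83]
pen [ 0.421 -0.121  0.011] [ 15   9 222] [222 218 214]
drop [0.442 0.047 0.05 ] [10 69 89] [89 73 65]
stamp [0.539 0.137 0.02 ] [ 15  85 108] [108  90  72]
bench [0.315 0.059 0.   ] [ 17  20 177] [177 171 163]
```

Run:
```python
from h import *
fs={n:load(n) for n in["scene0","side0"]}
w=load("wrist0"); T=np.array([[.97,.241,0],[.241,-.97,0],[0,0,-1]]); print("wristcam in tool",(T.T@(cam(w)-np.array([.133,-.534,.239]))).round(3))
for n,f in fs.items():
    P=cloud(f); hsv=cv2.cvtColor(f["img"],cv2.COLOR_RGB2HSV)
    # obstacles
    for nm,m in dict(kettleish=(P[...,2]>.05)&(P[...,1]>.25)&(P[...,0]<.8),wall=(P[...,2]>.05)&(P[...,0]>.55)&(P[...,1]<.25)&(P[...,1]>-.4)).items():
        q=P[m&(f["depth"]>0)]
        if len(q): print(n,nm,len(q),q.min(0).round(3),q.max(0).round(3),np.percentile(q,5,axis=0).round(3))
    m=((hsv[...,0]>8)&(hsv[...,0]<22)&(hsv[...,1]>75)&(P[...,2]<.03)&(P[...,0]<.7)&(P[...,0]>.5)&(P[...,1]>-.35)&(P[...,1]<.32)).astype(np.uint8)
    m=cv2.morphologyEx(m,cv2.MORPH_CLOSE,np.ones((5,5)))
    cs,_=cv2.findContours(m,cv2.RETR_EXTERNAL,cv2.CHAIN_APPROX_NONE)
    for c in cs:
        if cv2.contourArea(c)<150: continue
        W=plane(f,c.reshape(-1,2),.006)[:,:2]*1000
        (cx,cy),(a,b),an=cv2.minAreaRect(W.astype(np.float32)); cc=cv2.minEnclosingCircle(W.astype(np.float32)); M=cv2.fitEllipse(W.astype(np.float32))
        print(n,"rest",np.round([cx,cy,a,b,an],1),"circ",np.round(cc[0],1),round(cc[1],1),"ell",np.round(M[0],1),np.round(M[1],1))
    cv2.imwrite(f"pics/{n}_m.png",m*255)
s=fs["scene0"]["img"][90:340,150:450,::-1]; cv2.imwrite("pics/sc_crop.png",cv2.resize(s,(720,600),interpolation=cv2.INTER_CUBIC))
s=fs["side0"]["img"][90:340,170:470,::-1]; cv2.imwrite("pics/sd_crop.png",cv2.resize(s,(720,600),interpolation=cv2.INTER_CUBIC))
```

```text
wristcam in tool [ 0.076 -0.    -0.134]
scene0 kettleish 10714 [0.424 0.25  0.05 ] [0.8   0.478 0.238] [0.432 0.275 0.111]
scene0 wall 40265 [ 0.759 -0.4    0.05 ] [0.843 0.25  0.493] [ 0.788 -0.277  0.079]
scene0 rest [614.8 223.5 103.1 103.1  29.6] circ [614.5 223.1] 52.6 ell [614.6 223.4] [101.6 103.4]
scene0 rest [612.3  57.7  52.2 166.8  88.9] circ [612.   55.9] 86.1 ell [612.5  57.5] [ 54.2 219.9]
scene0 rest [ 613.4 -108.2   88.9  107.3   89.8] circ [ 612.5 -109.4] 67.0 ell [ 612.8 -107.8] [ 98.3 126.2]
scene0 rest [ 608.8 -257.8   62.    67.5   29.2] circ [ 609.7 -257.6] 34.1 ell [ 609.7 -258.3] [62.9 65.8]
side0 kettleish 13463 [0.425 0.25  0.055] [0.8   0.477 0.237] [0.435 0.285 0.122]
side0 wall 36103 [ 0.552 -0.4    0.05 ] [0.847 0.25  0.515] [ 0.787 -0.308  0.078]
side0 rest [624.6 207.8 103.1  73.   24.6] circ [617.6 221.7] 52.7 ell [623.6 208.9] [ 72.  113.4]
side0 rest [541.6 128.9  36.1  37.6  21.5] circ [541.9 128.5] 21.3 ell [541.2 128.9] [37.1 38.4]
side0 rest [615.6  57.7  55.9 167.   89.4] circ [615.6  59.2] 86.5 ell [618.1  57.7] [ 57.  222.9]
side0 rest [ 616.7 -108.4   93.   107.7   89. ] circ [ 615.5 -106.4] 67.9 ell [ 615.9 -107.7] [101.3 128.5]
side0 rest [ 613.6 -258.1   63.2   70.7   20.9] circ [ 612.9 -258.4] 36.2 ell [ 613.2 -258. ] [64.  70.5]
```

View pics/sc_crop.png

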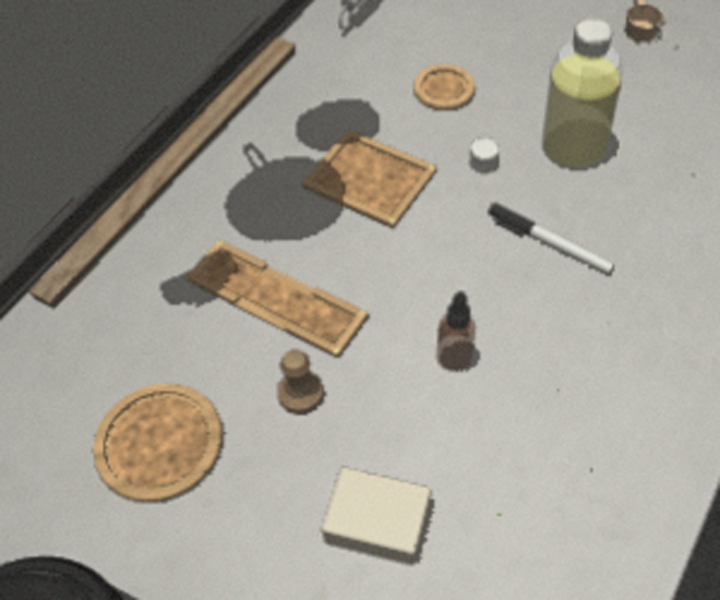

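View pics/sd_crop.png

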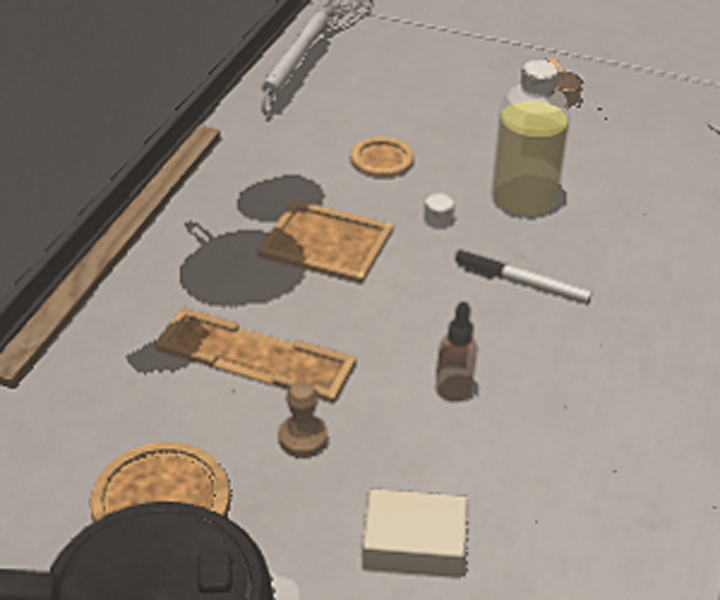

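Run:
```python
from h import *
fs={n:load(n) for n in["scene0","side0"]}
for x,y in [(.61,.22),(.7,.22),(.61,.05),(.7,.05),(.61,-.1),(.7,-.1),(.75,-.1),(.61,-.26),(.7,-.26)]:
    o=[]
    for n,f in fs.items():
        last=0
        for z in np.arange(.02,.7,.02):
            X=np.array([x,y,z]); u,v=proj(f,X)[0]; d=(f["R"]@X+f["t"])[2]
            if d>0.05 and 0<=u<640 and 0<=v<400 and f["depth"][int(v),int(u)]>d-.003: last=z
        o.append(round(last,2))
    print(x,y,o)
def show(mask,f,z,name):
    cs,_=cv2.findContours(mask.astype(np.uint8),cv2.RETR_EXTERNAL,cv2.CHAIN_APPROX_NONE); c=max(cs,key=cv2.contourArea)
    W=(plane(f,c.reshape(-1,2),z)[:,:2]*1000).astype(np.float32)
    print(name,"px",len(c),"rect",np.round(np.r_[np.array(cv2.minAreaRect(W)[0]),cv2.minAreaRect(W)[1],cv2.minAreaRect(W)[2]],1),"circ",np.round(cv2.minEnclosingCircle(W)[0],1),round(cv2.minEnclosingCircle(W)[1],1))
for n,f in fs.items():
    P=cloud(f);X,Y,Z=P[...,0],P[...,1],P[...,2];hsv=cv2.cvtColor(f["img"],cv2.COLOR_RGB2HSV)
    print(n)
    show((abs(X-.42)<.07)&(abs(Y-.19)<.07)&(Z>.026)&(Z<.036),f,.03,"soap top")
    box=(abs(X-.53)<.05)&(abs(Y+.18)<.04)
    show(box&(Z>.018)&(Z<.03),f,.023,"cap top")
    b=(abs(X-.42)<.12)&(abs(Y+.22)<.12)
    show(b&(Z>.145)&(Z<.16),f,.152,"oil captop")
    show(b&(Z>.137)&(Z<.16),f,.152,"oil cap")
    d=(abs(X-.43)<.06)&(abs(Y-.045)<.06)
    show(d&(Z>.09)&(Z<.11),f,.098,"drop top")
    show(d&(Z>.012)&(Z<.055),f,.03,"drop body")
    p=(abs(X-.42)<.11)&(abs(Y+.12)<.08)
    show(p&(Z>.0045)&(Z<.02),f,.007,"pen")
    show(p&(hsv[...,2]<60)&(Z<.03),f,.007,"pen cap")
    show((abs(X-.54)<.04)&(abs(Y-.135)<.05)&(Z>.05)&(Z<.07),f,.06,"stamp top")
```

```text
0.61 0.22 [np.float64(0.54), np.float64(0.52)]
0.7 0.22 [np.float64(0.52), np.float64(0.5)]
0.61 0.05 [np.float64(0.46), np.float64(0.46)]
0.7 0.05 [np.float64(0.44), np.float64(0.46)]
0.61 -0.1 [np.float64(0.4), np.float64(0.42)]
0.7 -0.1 [np.float64(0.38), np.float64(0.42)]
0.75 -0.1 [np.float64(0.36), np.float64(0.4)]
0.61 -0.26 [np.float64(0.32), np.float64(0.38)]
0.7 -0.26 [np.float64(0.3), np.float64(0.36)]
scene0
soap top px 127 rect [423.5 194.1  72.4  54.6  15.3] circ [423.2 194. ] 43.1
cap top px 28 rect [ 524.1 -182.    30.    26.5   81.3] circ [ 523.8 -181. ] 16.4
oil captop px 37 rect [ 453.8 -244.4   34.4   34.4   58.3] circ [ 454.7 -243.7] 19.7
oil cap px 43 rect [ 452.  -240.    32.3   47.3   23.6] circ [ 454.  -239.1] 24.3
drop top px 16 rect [439.7  35.4  11.3  11.4  29.3] circ [439.6  35.8] 6.5
drop body px 62 rect [440.7  34.8  30.7  40.5  28.7] circ [438.2  33.4] 23.7
pen px 115 rect [ 425.6 -122.    20.5  132.3   85.2] circ [ 425.2 -126.5] 66.1
pen cap px 40 rect [ 466.6 -124.1   13.6   40.5   81.8] circ [ 466.8 -122.9] 20.3
stamp top px 33 rect [535.5 131.8  23.   24.   81.6] circ [536.  132.6] 12.8
side0
soap top px 131 rect [426.5 194.5  70.5  56.2  15.2] circ [426.8 194.5] 43.1
cap top px 28 rect [ 524.4 -179.5   25.7   31.4   17.9] circ [ 524.4 -179.5] 16.1
oil captop px 34 rect [ 457.3 -243.7   34.6   39.    23. ] circ [ 457.2 -243.7] 21.4
oil cap px 42 rect [ 456.9 -236.6   33.5   56.6    5.8] circ [ 452.1 -237. ] 28.5
drop top px 14 rect [442.7  38.2   7.4  14.1  16.8] circ [442.7  38.2] 7.3
drop body px 65 rect [445.2  35.8  29.6  58.6  10.5] circ [448.3  35.4] 30.5
pen px 116 rect [ 427.5 -123.5   20.1  131.1   85.1] circ [ 427.6 -121.7] 65.6
pen cap px 7 rect [ 488.3 -123.5    3.4    9.3   63.1] circ [ 487.5 -125. ] 4.7
stamp top px 31 rect [537.2 134.8  24.4  22.2  76.6] circ [538.3 134.2] 12.9
```

```bash
python3 - <<'E'
from h import *
for n in["scene0","side0"]:
    f=load(n);P=cloud(f)
    q=P[(f["depth"]>0)&(P[...,2]>.03)&(P[...,1]>.24)&(P[...,0]<.76)]
    for y in np.arange(.24,.36,.02):
        r=q[(q[:,1]>=y)&(q[:,1]<y+.02)]
        if len(r): print(n,round(y,2),len(r),r.min(0).round(3),r.max(0).round(3))
E
cat >> h.py <<'E'
def go(x,y,z,psi):
    "shift cm in tool axes and turn deg from present commanded(~measured) pose to target"
    from cell import readout
    s=readout.state(); R=np.array(s["tool_rot"]); p=np.array(s["tcp_pos"])
    d=R.T@(np.array([x,y,z])-p)*100
    cur=np.degrees(np.arctan2(R[1,0],R[0,0])); t=-(((psi-cur)+180)%360-180)
    print("from",p.round(4),"psi",round(cur,2),"j",np.round(s["joint_positions"],1),"| shift cm",d.round(2),"turn",round(t,1))
E
python3 -c "
from h import *
go(.30,-.30,.30,195)"
```

```text
scene0 0.32 1 [0.484 0.34  0.047] [0.484 0.34  0.047]
scene0 0.34 344 [0.441 0.34  0.03 ] [0.538 0.36  0.21 ]
side0 0.34 17 [0.475 0.344 0.079] [0.494 0.36  0.164]
from [ 0.1327 -0.5336  0.2387] psi 13.96 j [-76.    5.   10.   95.1   0.   90. ] | shift cm [ 21.87 -18.64  -6.11] turn 179.0
```

Request:
play_rows(
  commands="18.9 -26.2 -2 -57 0;18.9 -26.2 -2 -57 0;18.9 -26.2 -2 -57 0;18.9 -26.2 -2 -57 0;18.9 -26.2 -2 -57 0;18.9 -26.2 -2 -57 0;18.9 -26.2 -2 -57 0;18.9 -26.2 -2 -57 0",
)

```text
t: 0.82
tcp_pos: [0.253, -0.2315, 0.2596]
tool_rot: [[0.32, 0.947, 0.001], [0.947, -0.32, -0.0], [0.0, 0.001, -1.0]]
wrist_force: [0.9, 0.1, -0.7]
grip_width: 0.998
```

```bash
python3 -c "
from h import *
go(.36,-.03,.26,128)"
```

```text
from [ 0.253  -0.2315  0.2596] psi 71.33 j [-42.5 -22.4 -11.6 100.7   0.   66.2] | shift cm [22.51  3.68 -0.04] turn -56.7
```

Request:
play_rows(
  commands="22.5 3.7 0 -57 0;22.5 3.7 0 -57 0;22.5 3.7 0 -57 0;22.5 3.7 0 -57 0;22.5 3.7 0 -57 0;22.5 3.7 0 -57 0;22.5 3.7 0 -57 0;22.5 3.7 0 -57 0",
)

```text
t: 1.48
tcp_pos: [0.3616, -0.0318, 0.2589]
tool_rot: [[-0.623, 0.782, -0.001], [0.782, 0.623, 0.0], [0.001, -0.001, -1.0]]
wrist_force: [0.1, -0.2, -0.3]
grip_width: 0.999
```

```bash
python3 -c "
from h import *
go(.425,.194,.2,195.2)"
```

```text
from [ 0.3616 -0.0318  0.2589] psi 128.53 j [ -5.  -19.7  -9.8  99.9   0.   46.4] | shift cm [13.71 19.03  5.89] turn -66.7
```

Request:
play_rows(
  commands="13.7 19 4 -57 0;13.7 19 4 -57 0;13.7 19 4 -57 0;13.7 19 4 -57 0;13.7 19 4 -57 0;13.7 19 4 -57 0;13.7 19 4 -57 0;13.7 19 4 -57 0",
)

```text
t: 2.15
tcp_pos: [0.4265, 0.1932, 0.218]
tool_rot: [[-0.995, -0.096, -0.002], [-0.096, 0.995, -0.001], [0.002, -0.001, -1.0]]
wrist_force: [-0.4, -0.5, 0.6]
grip_width: 1.002
```

Request:
play_rows(
  commands="0 0 2 -9.7 0;0 0 2 -9.7 0;0 0 2 -9.7 0",
)

```text
t: 2.4
tcp_pos: [0.4263, 0.1916, 0.1982]
tool_rot: [[-0.967, -0.255, -0.002], [-0.255, 0.967, -0.001], [0.002, -0.0, -1.0]]
wrist_force: [-1.0, -0.1, 0.2]
grip_width: 1.0
```

```bash
cat > snap.py <<'E'
import sys
from h import *
from cell import optics
for n in sys.argv[2:]:
    f=optics.grab_frame(n); cv2.imwrite(f"pics/{n}{sys.argv[1]}.png",f["img"][:,:,::-1]); np.savez(f"{n}{sys.argv[1]}.npz",**f)
E
python3 snap.py 1 wrist
python3 - <<'E'
from h import *
f=load("wrist1");P=cloud(f);X,Y,Z=P[...,0],P[...,1],P[...,2]
m=((abs(X-.42)<.07)&(abs(Y-.19)<.07)&(Z>.026)&(Z<.036)).astype(np.uint8)
cs,_=cv2.findContours(m,0,cv2.CHAIN_APPROX_NONE);c=max(cs,key=cv2.contourArea)
print(cv2.minAreaRect((plane(f,c.reshape(-1,2),.03)[:,:2]*1000).astype(np.float32)))
go(.425,.194,.2,195.2)
E
```

```text
((425.5648193359375, 190.98573303222656), (71.42485046386719, 52.85454559326172), 15.214642524719238)
from [0.4265 0.1916 0.1989] psi -165.4 j [24.2 -6.9 -6.1 90.8 -0.   9.6] | shift cm [ 0.09  0.27 -0.11] turn -0.6
```

View pics/wrist1.png

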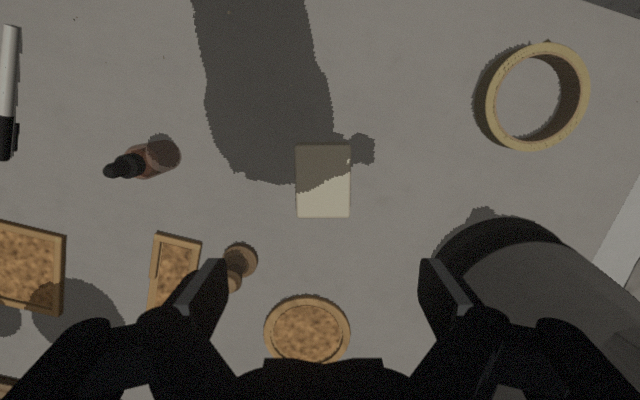

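Run:
```python
from h import *
f=load("wrist1");P=cloud(f)
T=np.array([[-.967,-.255,0],[-.255,.967,0],[0,0,-1]]);p=np.array([.4265,.1916,.1989])
for u,v in [(222,262),(222,275),(225,290),(200,275),(425,263),(425,275),(424,290),(435,270),(460,300),(320,370)]:
    print(u,v,(T.T@(P[v,u]-p)*1000).round(1))
Q=((P-p)@T)*1000
m=(Q[...,2]>-40)&(Q[...,2]<60)&(abs(Q[...,1])<70)&(abs(Q[...,0])<20)
q=Q[m]; print(len(q),q.min(0),q.max(0));
```

```text
222 262 [  8.6 -42.5  -9.2]
222 275 [  2.7 -42.9  -9.7]
225 290 [ -5.6 -42.8  -8.1]
200 275 [  9.7 -47.1 -22.1]
425 263 [  9.4  42.7 -11.5]
425 275 [  4.9  42.5 -13.5]
424 290 [ -2.   42.6 -13.8]
435 270 [  9.8  44.5 -18.3]
460 300 [  9.6  46.3 -38.5]
320 370 [  8.9  -0.5 -67.8]
5366 [-12.75552416 -56.45288053 -39.99994435] [10.90709223 57.08683652 -2.48740392]
```

Request:
play_rows(
  commands="0 0.1 3 -0.6 0;0 0.1 7 -0.6 0;0 0.1 11 -0.6 0;0 0.1 15 -0.6 0;0 0.1 17 -0.6 0;0 0.1 18 -0.6 0;0 0.1 18.6 -0.6 0;0 0.1 18.6 -0.6 0",
)

```text
t: 3.12
tcp_pos: [0.4268, 0.1927, 0.0135]
tool_rot: [[-0.965, -0.262, 0.0], [-0.262, 0.965, 0.0], [-0.0, -0.0, -1.0]]
wrist_force: [0.2, -0.6, 0.2]
grip_width: 1.0
```

Request:
play_rows(
  commands="0 0 0 0 0.7;0 0 0 0 0.7;0 0 0 0 0.7;0 0 0 0 0.7;0 0 0 0 0.7;0 0 0 0 0.7",
  force=40,
)

```text
t: 3.62
tcp_pos: [0.4276, 0.1931, 0.015]
tool_rot: [[-0.965, -0.263, 0.003], [-0.263, 0.965, 0.001], [-0.003, 0.0, -1.0]]
wrist_force: [-1.0, 0.2, 6.8]
grip_width: 0.616
```

Request:
play_rows(
  commands="0 0 -0.5 0 0.7;0 0 -1.5 0 0.7;0 0 -3 0 0.7;0 0 -5 0 0.7;0 0 -7 0 0.7;0 0 -9 0 0.7;0 0 -11 0 0.7;0 0 -13 0 0.7",
)

```text
t: 4.28
tcp_pos: [0.4264, 0.1926, 0.1454]
tool_rot: [[-0.965, -0.263, 0.001], [-0.263, 0.965, 0.0], [-0.001, 0.0, -1.0]]
wrist_force: [-0.4, 0.5, -1.5]
grip_width: 0.614
```

```bash
python3 -c "
from h import *
go(.614,-.108,.15,180)"
```

```text
from [0.4264 0.1926 0.1454] psi -164.73 j [ 24.3  -7.2 -12.3  84.9   0.    9. ] | shift cm [-10.18 -33.94  -0.46] turn 15.3
```

Request:
play_rows(
  commands="-0.4 -1.4 0 0.6 0.7;-1.2 -4 0 2 0.7;-2.1 -7 0 4 0.7;-3 -10 0 6 0.7;-4 -13.3 0 7.5 0.7;-5 -16.7 0 9 0.7;-6 -20 0 10 0.7;-7 -23.3 0 11 0.7",
)

```text
t: 4.95
tcp_pos: [0.5561, -0.0154, 0.1444]
tool_rot: [[-0.997, -0.073, 0.001], [-0.073, 0.997, 0.0], [-0.001, 0.0, -1.0]]
wrist_force: [0.2, 0.3, -1.3]
grip_width: 0.613
```

```bash
python3 -c "
from h import *
go(.614,-.108,.12,180)"
```

```text
from [ 0.5561 -0.0154  0.1444] psi -175.8 j [-1.6  4.9 -0.5 84.6  0.  -5.8] | shift cm [-5.09 -9.66  2.45] turn 4.2
```

Request:
play_rows(
  commands="-1.6 -3 0 1.5 0.7;-3 -5.7 0 3 0.7;-4 -7.6 0.5 4.2 0.7;-4.7 -9 1.2 4.2 0.7;-5.1 -9.7 2 4.2 0.7;-5.1 -9.7 2.5 4.2 0.7;-5.1 -9.7 2.5 4.2 0.7",
)

```text
t: 5.53
tcp_pos: [0.6125, -0.106, 0.1165]
tool_rot: [[-1.0, -0.002, -0.003], [-0.002, 1.0, 0.001], [0.003, 0.001, -1.0]]
wrist_force: [-1.3, -0.1, -0.6]
grip_width: 0.616
```

```bash
python3 snap.py 2 wrist scene; python3 -c "
from h import *
go(.614,-.108,.12,180)
for n in ['wrist2','scene2']:
    f=load(n); print(n,proj(f,[[.614,-.108,.009],[.567,-.151,.009],[.661,-.151,.009],[.661,-.065,.009],[.567,-.065,.009]]).round(0).tolist())"
```

```text
from [ 0.6129 -0.1055  0.1183] psi -179.86 j [-9.8 14.2  7.1 83.   0.  -9.9] | shift cm [-0.11 -0.25 -0.17] turn 0.1
wrist2 [[319.0, 203.0], [261.0, 142.0], [267.0, 258.0], [372.0, 258.0], [378.0, 142.0]]
scene2 [[303.0, 162.0], [329.0, 158.0], [296.0, 144.0], [277.0, 167.0], [311.0, 182.0]]
```

View pics/wrist2.png

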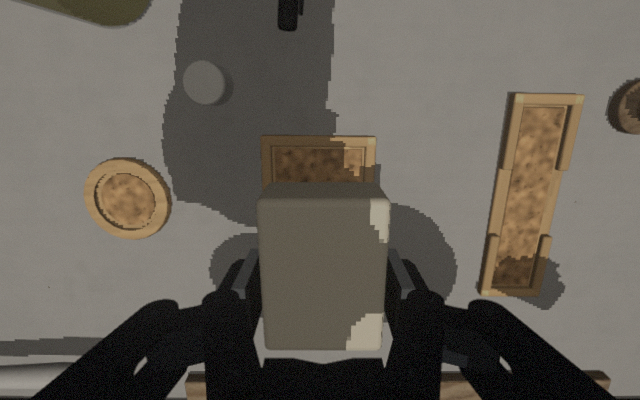

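View pics/scene2.png

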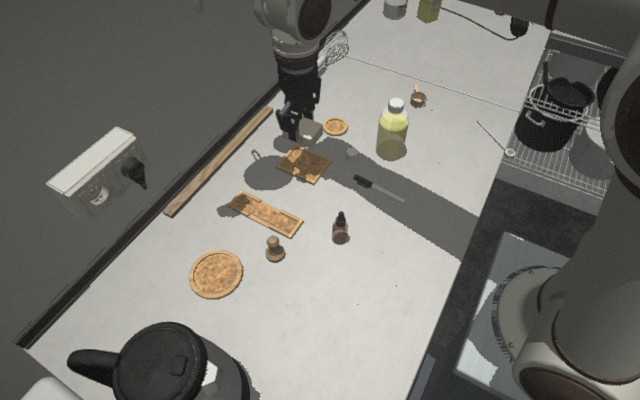

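Run:
```python
from h import *
f=load("wrist2");P=cloud(f);h=cv2.cvtColor(f["img"],cv2.COLOR_RGB2HSV)
m=(P[...,2]>.09)&(P[...,2]<.15)&(abs(P[...,1]+.106)<.028)&(abs(P[...,0]-.61)<.06)&(f["img"][...,0]>80)
m=cv2.morphologyEx(m.astype(np.uint8),cv2.MORPH_OPEN,np.ones((5,5)))>0
q=P[m]; print("z pct",np.percentile(q[:,2],[1,5,25,50,75,95]).round(4))
zt=np.median(q[:,2]); t=(q[:,2]>zt-.004)
print(zt,"x",np.percentile(q[t,0],[.5,99.5]).round(4),"y",np.percentile(q[t,1],[.5,99.5]).round(4))
cs,_=cv2.findContours((m&(P[...,2]>zt-.004)).astype(np.uint8),0,cv2.CHAIN_APPROX_NONE);c=max(cs,key=cv2.contourArea)
print(cv2.minAreaRect((P[c[:,0,1],c[:,0,0],:2]*1000).astype(np.float32)))
low=q[(q[:,2]<zt-.008)]; print("low side",np.percentile(low,[1,50],axis=0).round(4))
```

```text
z pct [0.1292 0.1297 0.1303 0.1307 0.1312 0.1317]
0.13074689816116575 x [0.5753 0.6455] y [-0.1311 -0.0796]
((610.8809204101562, -105.48228454589844), (72.14865112304688, 53.25822830200195), 0.1157417967915535)Traceback (most recent call last):
  File "<stdin>", line 10, in <module>
    return _quantile_unchecked(
        a, q, axis, out, overwrite_input, method, keepdims, weights)
    return _ureduce(a,
                    func=_quantile_ureduce_func,
    ...<5 lines>...
                    overwrite_input=overwrite_input,
                    method=method)
    r = func(a, **kwargs)
    result = _quantile(arr,
                       quantiles=q,
    ...<2 lines>...
                       out=out,
                       weights=wgt)
    slices_having_nans = np.isnan(arr[-1, ...])
                                  ~~~^^^^^^^^^
IndexError: index -1 is out of bounds for axis 0 with size 0
```

Request:
play_rows(
  commands="-0.3 -0.3 1 0 0.7;-0.3 -0.3 3 0 0.7;-0.3 -0.3 5 0 0.7;-0.3 -0.3 6.5 0 0.7;-0.3 -0.3 7.7 0 0.7;-0.3 -0.3 8.5 0 0.7;-0.3 -0.3 9 0 0.7;-0.3 -0.3 9.2 0 0.7",
)

```text
t: 6.3
tcp_pos: [0.6164, -0.1094, 0.0258]
tool_rot: [[-1.0, -0.001, -0.0], [-0.001, 1.0, 0.0], [0.0, 0.0, -1.0]]
wrist_force: [0.2, -0.1, -1.5]
grip_width: 0.618
```

Request:
play_rows(
  commands="0 0 0.15 0 0.7;0 0 0.3 0 0.7;0 0 0.4 0 0.7;0 0 0.4 0 0.7",
)

```text
t: 6.63
tcp_pos: [0.6167, -0.1097, 0.0226]
tool_rot: [[-1.0, -0.001, 0.001], [-0.001, 1.0, -0.0], [-0.001, -0.0, -1.0]]
wrist_force: [-0.3, -0.1, -1.6]
grip_width: 0.617
```

Request:
play_rows(
  commands="0 0 0.1 0 0.7;0 0 0.2 0 0.7;0 0 0.2 0 0.7",
)

```text
t: 6.88
tcp_pos: [0.6165, -0.1097, 0.0202]
tool_rot: [[-1.0, -0.001, -0.0], [-0.001, 1.0, 0.0], [0.0, 0.0, -1.0]]
wrist_force: [0.1, -0.8, -1.2]
grip_width: 0.62
```

Request:
play_rows(
  commands="0 0 0.1 0 0.7;0 0 0.1 0 0.7;0 0 0.1 0 0.7",
)

```text
t: 7.13
tcp_pos: [0.6166, -0.1097, 0.0201]
tool_rot: [[-1.0, -0.001, 0.001], [-0.001, 1.0, -0.0], [-0.001, -0.0, -1.0]]
wrist_force: [-2.7, 0.2, 5.1]
grip_width: 0.613
```

Request:
play_rows(
  commands="0 0 -0.1 0 0.3;0 0 -0.1 0 0.2;0 0 -0.1 0 0.1;0 0 -0.1 0 0;0 0 -1 0 0;0 0 -3.5 0 0;0 0 -7 0 0;0 0 -11 0 0",
)

```text
t: 7.8
tcp_pos: [0.6154, -0.1094, 0.1294]
tool_rot: [[-1.0, -0.001, -0.003], [-0.001, 1.0, 0.001], [0.003, 0.001, -1.0]]
wrist_force: [0.6, 0.5, 0.5]
grip_width: 1.001
```

```bash
python3 snap.py 3 wrist
python3 - <<'E'
from h import *
f=load("wrist3");P=cloud(f);X,Y,Z=P[...,0],P[...,1],P[...,2]
m=((abs(X-.61)<.07)&(abs(Y+.109)<.06)&(Z>.03)&(Z<.042)).astype(np.uint8)
cs,_=cv2.findContours(m,0,cv2.CHAIN_APPROX_NONE);c=max(cs,key=cv2.contourArea)
print(cv2.minAreaRect((plane(f,c.reshape(-1,2),.035)[:,:2]*1000).astype(np.float32)), np.percentile(Z[m>0],[2,50,98]))
go(.4555,-.244,.26,180)
E
```

```text
((613.9554443359375, -109.38146209716797), (71.53736877441406, 52.714073181152344), 0.04118816927075386) [0.03248921 0.0342716  0.03567017]
from [ 0.6184 -0.1099  0.1398] psi -179.93 j [-10.1  14.4   9.7  84.8   0.  -10.2] | shift cm [ 16.19 -13.41 -12.14] turn 0.1
```

View pics/wrist3.png

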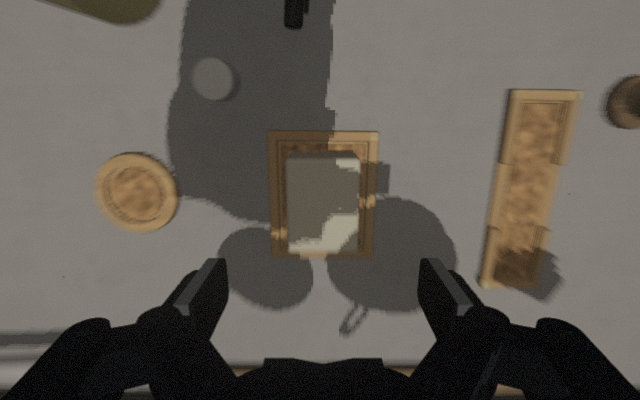

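Request:
play_rows(
  commands="1 -1 -4 0 0;4 -3 -8 0 0;7.5 -6 -9 0 0;11 -9 -9 0 0;14 -11.6 -9 0 0;16.2 -13.4 -9 0 0;16.2 -13.4 -9 0 0;16.2 -13.4 -9 0 0",
)

```text
t: 8.52
tcp_pos: [0.4532, -0.2453, 0.2205]
tool_rot: [[-1.0, 0.002, 0.002], [0.002, 1.0, -0.001], [-0.002, -0.001, -1.0]]
wrist_force: [0.4, 0.1, 0.1]
grip_width: 1.003
```

```bash
python3 snap.py 4 wrist
python3 - <<'E'
from h import *
f=load("wrist4");P=cloud(f);X,Y,Z=P[...,0],P[...,1],P[...,2]
m=((abs(X-.455)<.05)&(abs(Y+.243)<.05)&(Z>.146)&(Z<.158)).astype(np.uint8)
cs,_=cv2.findContours(m,0,cv2.CHAIN_APPROX_NONE);c=max(cs,key=cv2.contourArea)
print(cv2.minEnclosingCircle((plane(f,c.reshape(-1,2),.152)[:,:2]*1000).astype(np.float32)), np.percentile(Z[m>0],[2,50,98]))
mm=(abs(X-.455)<.05)&(abs(Y+.243)<.05)&(Z>.09)
for z in np.arange(.09,.155,.006):
    k=mm&(Z>=z)&(Z<z+.006); 
    if k.sum(): print(round(z,3),k.sum(),np.ptp(X[k]).round(3),np.ptp(Y[k]).round(3))
for n in["scene0","side0"]:
  f=load(n);P=cloud(f);X,Y,Z=P[...,0],P[...,1],P[...,2]
  mm=(abs(X-.455)<.06)&(abs(Y+.243)<.06)
  print(n,[(round(z,3),int((k:=mm&(Z>=z)&(Z<z+.008)).sum()),np.ptp(X[k]).round(3) if k.sum() else 0) for z in np.arange(.09,.155,.008)])
go(.4555,-.244,.14,180)
E
```

```text
((457.96722412109375, -251.54013061523438), 17.029237747192383) [0.14778385 0.15077917 0.1520621 ]
0.09 95 0.02 0.06
0.096 95 0.017 0.055
0.102 369 0.059 0.067
0.108 536 0.056 0.064
0.114 803 0.054 0.06
0.12 1538 0.05 0.054
0.126 161 0.017 0.035
0.132 82 0.012 0.032
0.138 115 0.012 0.032
0.144 334 0.033 0.033
0.15 1552 0.032 0.032
scene0 [(np.float64(0.09), 80, np.float64(0.061)), (np.float64(0.098), 94, np.float64(0.066)), (np.float64(0.106), 129, np.float64(0.065)), (np.float64(0.114), 151, np.float64(0.058)), (np.float64(0.122), 133, np.float64(0.048)), (np.float64(0.13), 33, np.float64(0.029)), (np.float64(0.138), 48, np.float64(0.03)), (np.float64(0.146), 141, np.float64(0.033)), (np.float64(0.154), 0, 0)]
side0 [(np.float64(0.09), 95, np.float64(0.067)), (np.float64(0.098), 95, np.float64(0.067)), (np.float64(0.106), 113, np.float64(0.064)), (np.float64(0.114), 145, np.float64(0.06)), (np.float64(0.122), 119, np.float64(0.05)), (np.float64(0.13), 44, np.float64(0.03)), (np.float64(0.138), 41, np.float64(0.032)), (np.float64(0.146), 117, np.float64(0.033)), (np.float64(0.154), 1, np.float64(0.0))]
from [ 0.4543 -0.2444  0.2201] psi 179.95 j [-28.3  -0.2   2.6  92.7   0.  -28.2] | shift cm [-0.1   0.04  8.01] turn -0.1
```

View pics/wrist4.png

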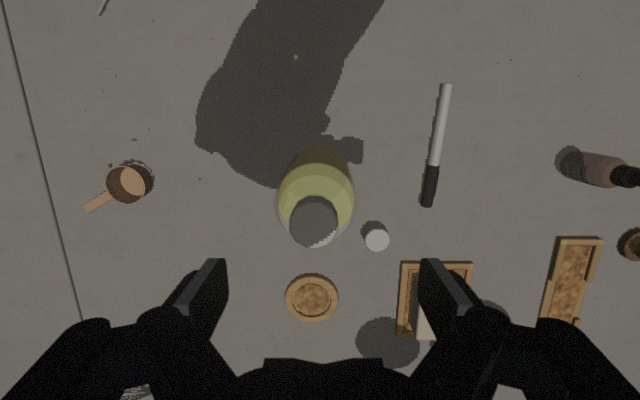

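```bash
cat > oil.py <<'E'
from h import *
import sys
f=load(sys.argv[1]);P=cloud(f);X,Y,Z=P[...,0],P[...,1],P[...,2]
m=((abs(X-.455)<.05)&(abs(Y+.243)<.05)&(Z>.146)&(Z<.158)).astype(np.uint8)
cs,_=cv2.findContours(m,0,cv2.CHAIN_APPROX_NONE);c=max(cs,key=cv2.contourArea)
print(cv2.minEnclosingCircle((plane(f,c.reshape(-1,2),.152)[:,:2]*1000).astype(np.float32)))
m=((abs(X-.524)<.04)&(abs(Y+.18)<.04)&(Z>.018)&(Z<.028)).astype(np.uint8)
cs,_=cv2.findContours(m,0,cv2.CHAIN_APPROX_NONE);c=max(cs,key=cv2.contourArea)
print("wcap",cv2.minEnclosingCircle((plane(f,c.reshape(-1,2),.023)[:,:2]*1000).astype(np.float32)))
go(.458,-.251,.14,180)
E
python3 snap.py 5 wrist; python3 oil.py wrist5
```

```text
((457.7817687988281, -251.47691345214844), 17.084089279174805)
wcap ((525.1091918945312, -186.1083984375), 14.752117156982422)
from [ 0.455  -0.2438  0.2198] psi -179.97 j [-28.2  -0.1   2.7  92.7   0.  -28.2] | shift cm [-0.29 -0.72  7.98] turn 0.0
```

Request:
play_rows(
  commands="-0.3 -0.7 1 0 0;-0.3 -0.7 2 0 0;-0.3 -0.7 3 0 0;-0.3 -0.7 3.7 0 0;-0.3 -0.7 4 0 0;-0.3 -0.7 4 0 0",
)

```text
t: 9.12
tcp_pos: [0.4574, -0.2503, 0.1779]
tool_rot: [[-1.0, -0.002, -0.002], [-0.002, 1.0, 0.001], [0.002, 0.001, -1.0]]
wrist_force: [-0.7, -0.2, 0.3]
grip_width: 1.001
```

```bash
python3 snap.py 6 wrist; python3 oil.py wrist6
```

```text
((457.4742126464844, -251.73487854003906), 17.089811325073242)
wcap ((525.3088989257812, -186.38641357421875), 14.828217506408691)
from [ 0.4576 -0.2505  0.1788] psi -179.91 j [-28.7   0.3  -1.5  88.3   0.  -28.8] | shift cm [-0.05 -0.05  3.88] turn 0.1
```

View pics/wrist6.png

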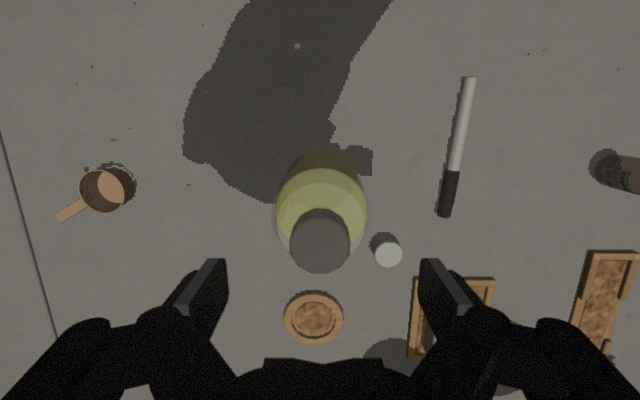

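Request:
play_rows(
  commands="0 -0.1 0.8 0 0;0 -0.1 1.8 0 0;0 -0.1 2.8 0 0;0 -0.1 3.6 0 0;0 -0.1 4 0 0;0 -0.1 4.2 0 0;0 -0.1 4.2 0 0;0 -0.1 4.2 0 0",
)

```text
t: 9.83
tcp_pos: [0.4577, -0.2519, 0.1375]
tool_rot: [[-1.0, -0.001, 0.0], [-0.001, 1.0, -0.0], [-0.0, -0.0, -1.0]]
wrist_force: [-0.8, 0.3, 0.3]
grip_width: 0.997
```

Request:
play_rows(
  commands="0 0 0 0 0.5;0 0 0 0 0.5;0 0 0 0 0.8;0 0 0 0 0.8;0 0 0 0 0.8;0 0 0 0 0.8;0 0 0 0 0.8;0 0 0 0 0.8",
  force=80,
)

```text
t: 10.5
tcp_pos: [0.4579, -0.252, 0.1378]
tool_rot: [[-1.0, -0.001, 0.001], [-0.001, 1.0, -0.001], [-0.001, -0.001, -1.0]]
wrist_force: [-0.2, -0.6, 5.6]
grip_width: 0.361
```

Request:
play_rows(
  commands="0 0 -0.2 0 0.8;0 0 -0.6 0 0.8;0 0 -1.2 0 0.8;0 0 -2 0 0.8;0 0 -2.8 0 0.8;0 0 -3.6 0 0.8;0 0 -4.4 0 0.8;0 0 -5 0 0.8",
)

```text
t: 11.17
tcp_pos: [0.4579, -0.2519, 0.1886]
tool_rot: [[-1.0, -0.001, 0.001], [-0.001, 1.0, -0.001], [-0.001, -0.001, -1.0]]
wrist_force: [-0.2, -0.5, -4.4]
grip_width: 0.359
```

```bash
python3 snap.py 7 scene side; python3 -c "
from h import *
go(.6155,.223,.26,180)"
```

```text
from [ 0.4581 -0.2521  0.1887] psi -179.93 j [-28.8   0.4  -0.3  89.2  -0.  -28.9] | shift cm [-15.8   47.49  -7.15] turn 0.1
```

View pics/scene7.png

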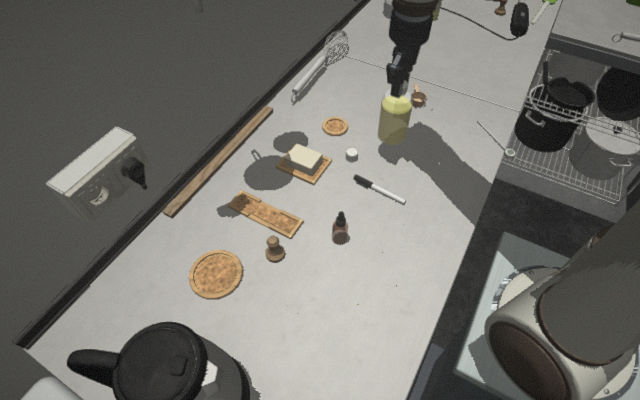

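Request:
play_rows(
  commands="-0.1 0.4 -0.5 0 0.8;-0.5 1.4 -1.4 0 0.8;-1 3 -2.4 0 0.8;-1.7 5 -3.4 0 0.8;-2.4 7.2 -4.4 0 0.8;-3.1 9.4 -5.2 0 0.8;-3.9 11.6 -5.8 0 0.8;-4.6 13.8 -6 0 0.8",
)

```text
t: 11.93
tcp_pos: [0.5041, -0.1119, 0.2489]
tool_rot: [[-1.0, -0.001, 0.002], [-0.001, 1.0, -0.0], [-0.002, -0.0, -1.0]]
wrist_force: [0.4, 0.1, -4.6]
grip_width: 0.361
```

Request:
play_rows(
  commands="-0.7 2.2 0 0 0.8;-1.5 4.4 0 0 0.8;-2.2 6.6 0 0 0.8;-2.9 8.8 0 0 0.8;-3.7 11 0 0 0.8;-4.4 13.2 0 0 0.8;-5.1 15.4 0 0 0.8;-5.9 17.6 0 0 0.8",
)

```text
t: 12.6
tcp_pos: [0.5621, 0.0644, 0.2478]
tool_rot: [[-1.0, -0.002, -0.0], [-0.002, 1.0, 0.0], [0.0, 0.0, -1.0]]
wrist_force: [-0.2, 0.5, -4.5]
grip_width: 0.358
```

```bash
python3 -c "
from h import *
go(.6155,.223,.24,180)"
```

```text
from [0.5621 0.0644 0.2478] psi -179.9 j [ 6.5  7.4 13.7 96.3  0.   6.4] | shift cm [-5.36 15.85  0.78] turn 0.1
```

Request:
play_rows(
  commands="-0.8 2.3 0 0 0.8;-1.6 4.6 0 0 0.8;-2.4 6.9 0 0 0.8;-3.1 9.1 0 0 0.8;-3.8 11.2 0 0 0.8;-4.4 13 0 0 0.8;-4.9 14.4 0 0 0.8;-5.2 15.4 0 0 0.8",
)

```text
t: 13.27
tcp_pos: [0.6139, 0.2188, 0.2471]
tool_rot: [[-1.0, -0.003, -0.001], [-0.003, 1.0, 0.0], [0.001, 0.0, -1.0]]
wrist_force: [0.0, -0.3, -4.8]
grip_width: 0.361
```

Request:
play_rows(
  commands="-0.1 0.3 1 0 0.8;-0.1 0.4 2 0 0.8;-0.1 0.4 2 0 0.8;-0.1 0.4 2 0 0.8",
)

```text
t: 13.6
tcp_pos: [0.6145, 0.2199, 0.2264]
tool_rot: [[-1.0, -0.001, -0.002], [-0.001, 1.0, -0.001], [0.002, -0.001, -1.0]]
wrist_force: [0.4, -0.3, -4.1]
grip_width: 0.359
```

```bash
python3 snap.py 8 wrist scene side; python3 -c "
from h import *
go(.6155,.223,.24,180)
for n in ['wrist8','scene8','side8']:
    a=np.linspace(0,6.28,5)[:4]; f=load(n); print(n,proj(f,np.c_[.6155+.053*np.cos(a),.223+.053*np.sin(a),0*a+.009]).round(0).tolist())"
```

```text
from [0.6151 0.2199 0.2281] psi -179.97 j [19.7 19.7 26.1 96.4 -0.  19.6] | shift cm [-0.04  0.31 -1.19] turn 0.0
wrist8 [[325.0, 218.0], [374.0, 173.0], [326.0, 124.0], [277.0, 173.0]]
scene8 [[194.0, 260.0], [197.0, 294.0], [237.0, 285.0], [231.0, 251.0]]
side8 [[212.0, 287.0], [223.0, 318.0], [264.0, 304.0], [251.0, 275.0]]
```

View pics/wrist8.png

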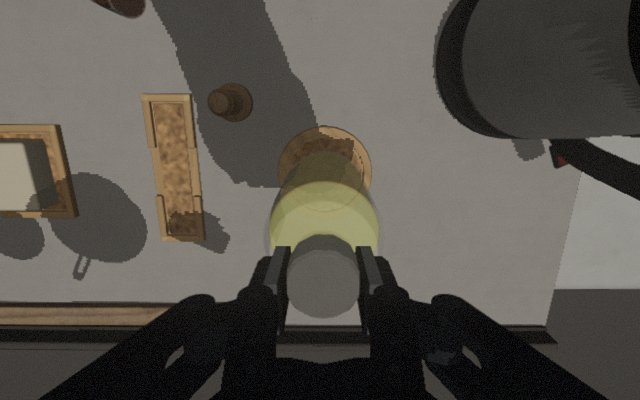

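View pics/scene8.png

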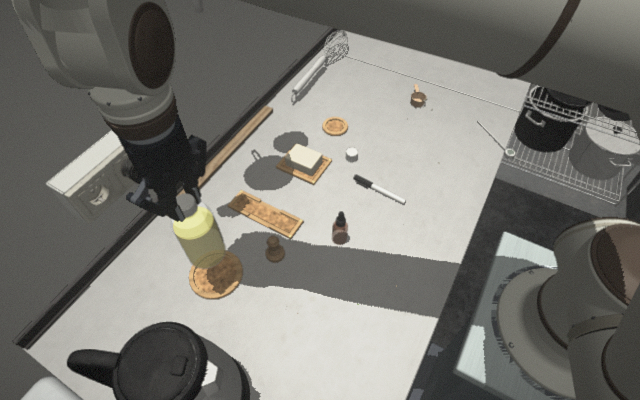

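Request:
play_rows(
  commands="-0.1 0.2 0.8 0 0.8;-0.2 0.25 2 0 0.8;-0.2 0.25 3.4 0 0.8;-0.2 0.25 4.8 0 0.8;-0.2 0.25 6 0 0.8;-0.2 0.25 7 0 0.8;-0.2 0.25 7.6 0 0.8;-0.2 0.25 7.9 0 0.8",
)

```text
t: 14.42
tcp_pos: [0.6168, 0.2227, 0.1472]
tool_rot: [[-1.0, -0.001, -0.001], [-0.001, 1.0, -0.0], [0.001, -0.0, -1.0]]
wrist_force: [-0.6, -0.7, -4.1]
grip_width: 0.359
```

Request:
play_rows(
  commands="0 0 0.15 0 0.8;0 0 0.3 0 0.8;0 0 0.3 0 0.8;0 0 0.3 0 0.8",
)

```text
t: 14.75
tcp_pos: [0.6173, 0.223, 0.1459]
tool_rot: [[-1.0, -0.001, 0.001], [-0.001, 1.0, 0.0], [-0.001, 0.0, -1.0]]
wrist_force: [-0.4, 1.5, -4.8]
grip_width: 0.363
```

Request:
play_rows(
  commands="0 0 0.1 0 0.8;0 0 0.2 0 0.8;0 0 0.3 0 0.8;0 0 0.3 0 0.8",
)

```text
t: 15.08
tcp_pos: [0.6174, 0.2229, 0.143]
tool_rot: [[-1.0, -0.001, 0.001], [-0.001, 1.0, 0.0], [-0.001, 0.0, -1.0]]
wrist_force: [0.0, -0.4, -0.2]
grip_width: 0.359
```

Contact shows: the held weight has come off the wrist. I take a quick look to confirm it stands inside the rim before letting go.

Request:
play_rows(
  commands="0 0 0.05 0 0.8;0 0 0.05 0 0.8",
)

```text
t: 15.25
tcp_pos: [0.6175, 0.2229, 0.1429]
tool_rot: [[-1.0, -0.001, 0.002], [-0.001, 1.0, 0.0], [-0.002, 0.0, -1.0]]
wrist_force: [0.0, -1.2, 5.5]
grip_width: 0.36
```

```bash
python3 snap.py 9 wrist scene; python3 -c "
from h import *
a=load('wrist9')['img'][60:360,180:480,::-1];b=load('scene9')['img'][150:350,140:340,::-1]
cv2.imwrite('pics/c9.png',np.hstack([cv2.resize(a,(400,400)),cv2.resize(b,(400,400))]))"
```

```text
(no output)
```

View pics/c9.png

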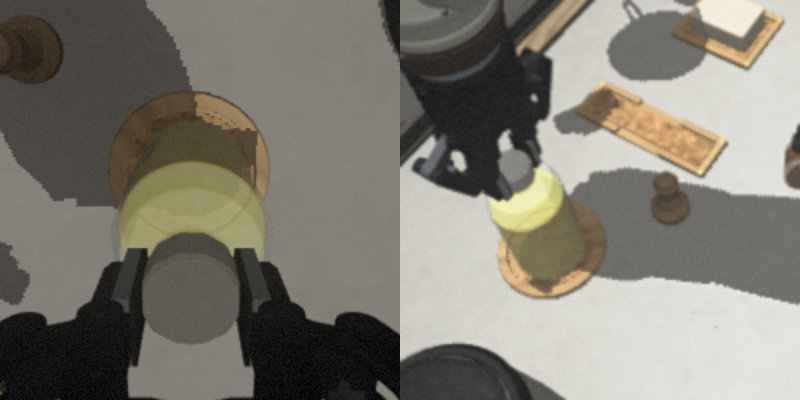

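Request:
play_rows(
  commands="0 0 0 0 0.5;0 0 0 0 0.4;0 0 0 0 0.2;0 0 0 0 0;0 0 -1 0 0;0 0 -3 0 0;0 0 -6 0 0;0 0 -9.5 0 0",
)

```text
t: 16.02
tcp_pos: [0.6163, 0.2226, 0.237]
tool_rot: [[-1.0, -0.001, -0.003], [-0.001, 1.0, -0.001], [0.003, -0.001, -1.0]]
wrist_force: [0.8, 0.4, 0.0]
grip_width: 1.002
```

```bash
python3 snap.py 10 scene; python3 -c "
from h import *
go(.441,.035,.22,180)
f=load('scene10');P=cloud(f);X,Y,Z=P[...,0],P[...,1],P[...,2]
m=((abs(X-.616)<.05)&(abs(Y-.223)<.05)&(Z>.148)&(Z<.163)).astype(np.uint8)
cs,_=cv2.findContours(m,0,cv2.CHAIN_APPROX_NONE);c=max(cs,key=cv2.contourArea)
print(cv2.minEnclosingCircle((plane(f,c.reshape(-1,2),.157)[:,:2]*1000).astype(np.float32)))
"
```

```text
from [0.6176 0.2231 0.246 ] psi -179.93 j [19.9 20.3 28.9 98.2  0.  19.8] | shift cm [ 17.7  -18.79   2.42] turn 0.1
((613.1039428710938, 226.46551513671875), 19.0589542388916)
```

Request:
play_rows(
  commands="2 -2.2 0 0 0;5 -5.4 0 0 0;8 -8.6 1 0 0;11 -11.8 2 0 0;14 -15 3 0 0;16.4 -17.4 4 0 0;17.7 -18.8 4.5 0 0;17.7 -18.8 4.5 0 0",
)

```text
t: 16.73
tcp_pos: [0.4373, 0.0323, 0.1918]
tool_rot: [[-1.0, 0.001, -0.001], [0.001, 1.0, -0.001], [0.001, -0.001, -1.0]]
wrist_force: [0.1, 0.5, -0.4]
grip_width: 1.003
```

```bash
cat > drop.py <<'E'
from h import *
import sys
f=load(sys.argv[1]);P=cloud(f);X,Y,Z=P[...,0],P[...,1],P[...,2]
d=(abs(X-.44)<.04)&(abs(Y-.035)<.04)
for a,b,z in [(.088,.105,.098),(.06,.085,.07),(.012,.055,.05)]:
    m=(d&(Z>a)&(Z<b)).astype(np.uint8)
    cs,_=cv2.findContours(m,0,cv2.CHAIN_APPROX_NONE);c=max(cs,key=cv2.contourArea)
    print(a,b,cv2.minEnclosingCircle((plane(f,c.reshape(-1,2),z)[:,:2]*1000).astype(np.float32)),"cloud x",np.percentile(X[m>0],[1,99]).round(4),"y",np.percentile(Y[m>0],[1,99]).round(4))
for z in np.arange(.03,.1,.006):
    k=d&(Z>=z)&(Z<z+.006)
    if k.sum()>3: print(round(z,3),k.sum(),(np.ptp(X[k])*1e3).round(0),(np.ptp(Y[k])*1e3).round(0),(Y[k].max()+Y[k].min())/2)
go(.441,.035,.042,180)
E
python3 snap.py 11 wrist; python3 drop.py wrist11
```

```text
0.088 0.105 ((441.1123352050781, 30.927593231201172), 5.901324272155762) cloud x [0.4381 0.4472] y [0.0252 0.0366]
0.06 0.085 ((443.0676574707031, 30.83850860595703), 10.896440505981445) cloud x [0.4344 0.449 ] y [0.0214 0.0401]
0.012 0.055 ((440.4258117675781, 31.26506805419922), 18.389558792114258) cloud x [0.4291 0.4535] y [0.016 0.046]
0.03 38 15.0 30.0 0.030009884074924335
0.036 39 9.0 27.0 0.03091744110892165
0.042 40 10.0 29.0 0.030998229222294903
0.048 175 27.0 30.0 0.030994216774877077
0.054 282 23.0 27.0 0.030603004990693017
0.06 35 6.0 18.0 0.030675786381954073
0.066 36 8.0 18.0 0.031162903706836418
0.072 225 17.0 19.0 0.030740717912765413
0.078 30 6.0 12.0 0.030853597440093472
0.084 34 5.0 12.0 0.03085107300983183
0.09 98 10.0 11.0 0.030864048888496677
0.096 81 8.0 8.0 0.0309212589511496
from [0.4391 0.0334 0.1925] psi 179.94 j [  4.4 -10.8 -10.2  90.5  -0.    4.4] | shift cm [-0.17  0.16 15.05] turn -0.1
```

View pics/wrist11.png

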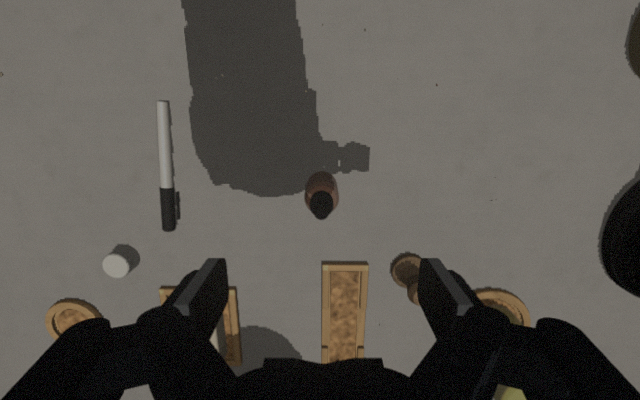

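Request:
play_rows(
  commands="-0.1 -0.1 1.5 0 0;-0.2 -0.2 4.5 0 0;-0.2 -0.2 7.5 0 0;-0.2 -0.2 10.5 0 0;-0.2 -0.2 12.7 0 0;-0.2 -0.2 14 0 0;-0.2 -0.2 14.8 0 0;-0.2 -0.2 15 0 0",
)

```text
t: 17.45
tcp_pos: [0.4425, 0.0332, 0.041]
tool_rot: [[-1.0, -0.002, -0.001], [-0.002, 1.0, 0.0], [0.001, 0.0, -1.0]]
wrist_force: [0.2, -0.3, 0.3]
grip_width: 0.998
```

Request:
play_rows(
  commands="0 0 0 0 0.4;0 0 0 0 0.5;0 0 0 0 0.6;0 0 0 0 0.7;0 0 0 0 0.8;0 0 0 0 0.8;0 0 0 0 0.8",
  force=30,
)

```text
t: 18.03
tcp_pos: [0.4429, 0.0326, 0.0427]
tool_rot: [[-1.0, -0.001, 0.002], [-0.001, 1.0, -0.0], [-0.002, -0.0, -1.0]]
wrist_force: [0.4, -1.1, 6.9]
grip_width: 0.346
```

Request:
play_rows(
  commands="0 0 -0.3 0 0.8;0 0 -1 0 0.8;0 0 -2.2 0 0.8;0 0 -3.8 0 0.8;0 0 -5.4 0 0.8;0 -0.5 -7 0 0.8;-0.3 -1.3 -8.3 0 0.8;-1 -3 -9 0 0.8",
)

```text
t: 18.7
tcp_pos: [0.4527, 0.0033, 0.1347]
tool_rot: [[-1.0, -0.003, 0.003], [-0.003, 1.0, 0.001], [-0.003, 0.001, -1.0]]
wrist_force: [0.9, 0.1, -0.5]
grip_width: 0.343
```

```bash
python3 -c "
from h import *
go(.612,-.261,.14,180)"
```

```text
from [0.4527 0.0033 0.1347] psi -179.84 j [  0.4  -9.3 -15.3  83.8   0.    0.2] | shift cm [-15.86 -26.47  -0.5 ] turn 0.2
```

Request:
play_rows(
  commands="-1.2 -2 0 0 0.8;-2.5 -4.2 0 0 0.8;-3.8 -6.4 0 0 0.8;-5.1 -8.6 0 0 0.8;-6.4 -10.8 0 0 0.8;-7.7 -13 0 0 0.8;-9 -15.2 0 0 0.8;-10.3 -17.3 0 0 0.8",
)

```text
t: 19.37
tcp_pos: [0.5561, -0.1715, 0.1327]
tool_rot: [[-1.0, -0.001, 0.0], [-0.001, 1.0, -0.0], [-0.0, -0.0, -1.0]]
wrist_force: [1.1, -0.2, -0.9]
grip_width: 0.342
```

Request:
play_rows(
  commands="-1.2 -2 0 0 0.8;-2.4 -4 0 0 0.8;-3.4 -5.8 0 0 0.8;-4.3 -7.2 0 0 0.8;-5 -8.3 0 0 0.8;-5.3 -8.9 0 0 0.8;-5.4 -9.1 0 0 0.8;-5.4 -9.1 0 0 0.8",
)

```text
t: 20.03
tcp_pos: [0.6096, -0.2612, 0.132]
tool_rot: [[-1.0, -0.001, -0.0], [-0.001, 1.0, 0.0], [0.0, 0.0, -1.0]]
wrist_force: [-0.0, 0.3, -1.4]
grip_width: 0.345
```

```bash
python3 snap.py 12 wrist
cat > rest.py <<'E'
from h import *
import sys
f=load(sys.argv[1]);P=cloud(f);X,Y,Z=P[...,0],P[...,1],P[...,2];hsv=cv2.cvtColor(f["img"],cv2.COLOR_RGB2HSV)
m=((hsv[...,0]>8)&(hsv[...,0]<24)&(hsv[...,1]>75)&(Z<.016)&(abs(X-.61)<.06)&(abs(Y+.26)<.06)).astype(np.uint8)
m=cv2.morphologyEx(m,cv2.MORPH_OPEN,np.ones((3,3)))
cs,_=cv2.findContours(m,0,cv2.CHAIN_APPROX_NONE);c=max(cs,key=cv2.contourArea)
W=(plane(f,c.reshape(-1,2),.009)[:,:2]*1000).astype(np.float32)
print(cv2.minEnclosingCircle(W),cv2.boundingRect(c),W.min(0),W.max(0))
go(.612,-.261,.05,180)
E
python3 rest.py wrist12
```

```text
((610.942626953125, -259.8040466308594), 33.1258430480957) (285, 158, 79, 71) [ 578.77246 -292.0233 ] [ 638.2722  -227.56871]
from [ 0.6095 -0.2608  0.132 ] psi -179.93 j [-23.2  19.9  15.7  85.8   0.  -23.2] | shift cm [-0.25 -0.02  8.2 ] turn 0.1
```

View pics/wrist12.png

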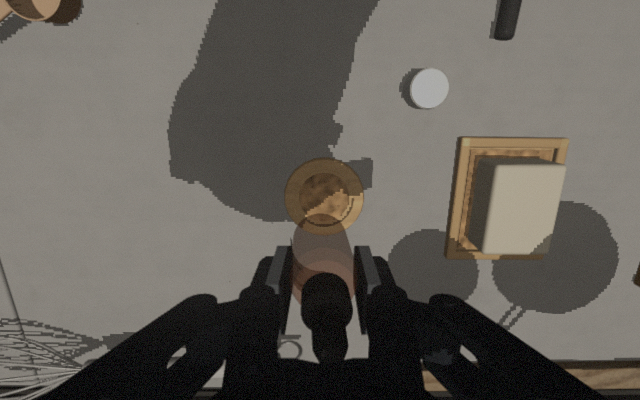

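Request:
play_rows(
  commands="-0.2 0.1 0.8 0 0.8;-0.3 0.1 2 0 0.8;-0.3 0.1 3.5 0 0.8;-0.3 0.1 5 0 0.8;-0.3 0.1 6.2 0 0.8;-0.3 0.1 7.2 0 0.8;-0.3 0.1 7.8 0 0.8;-0.3 0.1 7.9 0 0.8",
)

```text
t: 20.75
tcp_pos: [0.612, -0.2597, 0.0511]
tool_rot: [[-1.0, -0.001, -0.002], [-0.001, 1.0, 0.001], [0.002, 0.001, -1.0]]
wrist_force: [0.7, 0.1, -0.7]
grip_width: 0.342
```

Request:
play_rows(
  commands="0 0 0.1 0 0.8;0 0 0.2 0 0.8;0 0 0.2 0 0.8",
)

```text
t: 21.0
tcp_pos: [0.613, -0.2603, 0.0514]
tool_rot: [[-1.0, -0.001, 0.001], [-0.001, 1.0, -0.0], [-0.001, -0.0, -1.0]]
wrist_force: [0.4, -0.1, -1.0]
grip_width: 0.344
```

Request:
play_rows(
  commands="0 0 0.1 0 0.8;0 0 0.2 0 0.8;0 0 0.2 0 0.8",
)

```text
t: 21.25
tcp_pos: [0.6127, -0.2602, 0.0488]
tool_rot: [[-1.0, -0.001, 0.0], [-0.001, 1.0, -0.0], [-0.0, -0.0, -1.0]]
wrist_force: [-0.4, 0.5, -0.2]
grip_width: 0.344
```

Request:
play_rows(
  commands="0 0 0.1 0 0.8;0 0 0.1 0 0.8;0 0 0.1 0 0.8",
)

```text
t: 21.5
tcp_pos: [0.6127, -0.2602, 0.0479]
tool_rot: [[-1.0, -0.001, 0.0], [-0.001, 1.0, -0.0], [-0.0, -0.0, -1.0]]
wrist_force: [-0.2, -0.6, -0.3]
grip_width: 0.349
```

Request:
play_rows(
  commands="0 0 0.1 0 0.8;0 0 0.1 0 0.8;0 0 0.1 0 0.8",
)

```text
t: 21.75
tcp_pos: [0.613, -0.2602, 0.0478]
tool_rot: [[-1.0, -0.001, 0.001], [-0.001, 1.0, -0.0], [-0.001, -0.0, -1.0]]
wrist_force: [-1.4, 0.5, 4.8]
grip_width: 0.34
```

```bash
python3 snap.py 13 wrist scene; python3 -c "
from h import *
a=load('wrist13')['img'][110:360,200:450,::-1];b=load('scene13')['img'][60:180,270:390,::-1]
cv2.imwrite('pics/c13.png',np.hstack([cv2.resize(a,(400,400)),cv2.resize(b,(400,400))]))"
```

```text
(no output)
```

View pics/c13.png

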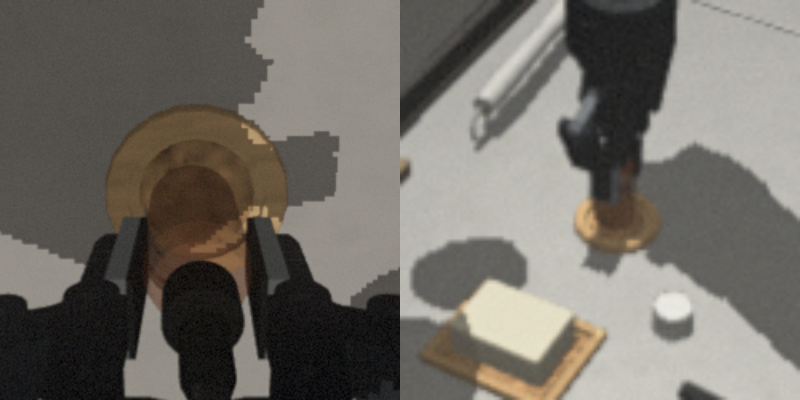

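Contact again (4.8 N), and the dropper foot sits inside the ring with margin all round. I release it and rise.

Request:
play_rows(
  commands="0 0 -0.05 0 0.55;0 0 -0.05 0 0.4;0 0 -0.05 0 0.2;0 0 -0.05 0 0;0 0 -1 0 0;0 0 -3 0 0;0 0 -6.5 0 0;0 0 -10.5 0 0",
)

```text
t: 22.52
tcp_pos: [0.6116, -0.2597, 0.1515]
tool_rot: [[-1.0, -0.001, -0.003], [-0.001, 1.0, 0.001], [0.003, 0.001, -1.0]]
wrist_force: [0.6, -0.4, 0.0]
grip_width: 0.999
```

```bash
python3 snap.py 14 scene; python3 -c "
from h import *
go(.4265,-.127,.16,175.2)
a=load('scene14')['img'][60:180,270:390,::-1]; cv2.imwrite('pics/c14.png',cv2.resize(a,(500,500)))"
```

```text
from [ 0.614  -0.2607  0.1624] psi -179.93 j [-23.   20.1  19.3  88.7   0.  -23.1] | shift cm [18.74 13.39  0.04] turn 4.9
```

View pics/c14.png

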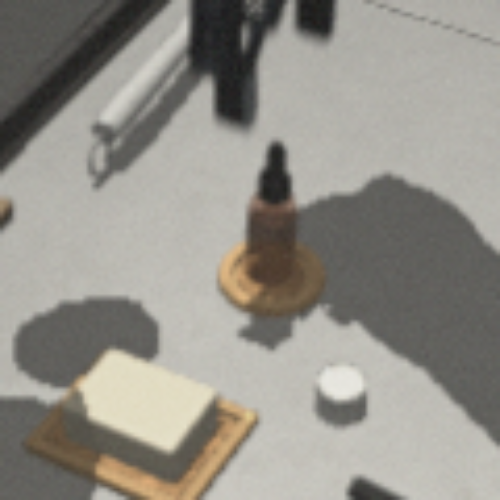

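The dropper stands in its ring, and the soap lies flat. The pen is next.

Request:
play_rows(
  commands="2 1.4 0 0.5 0;5.2 3.7 0 1.5 0;8.4 6 0 2.5 0;11.6 8.3 0 3.5 0;14.8 10.6 0 4.5 0;17.3 12.4 0 4.9 0;18.7 13.4 0 4.9 0;18.7 13.4 0 4.9 0",
)

```text
t: 23.23
tcp_pos: [0.4235, -0.1249, 0.1531]
tool_rot: [[-0.997, 0.083, 0.001], [0.083, 0.997, -0.0], [-0.001, -0.0, -1.0]]
wrist_force: [-0.3, 0.5, 0.5]
grip_width: 1.001
```

```bash
cat > pen.py <<'E'
from h import *
import sys
f=load(sys.argv[1]);x0,y0=float(sys.argv[2]),float(sys.argv[3]);zz=float(sys.argv[4]);P=cloud(f);X,Y,Z=P[...,0],P[...,1],P[...,2]
m=((abs(X-x0)<.09)&(abs(Y-y0)<.035)&(Z>zz-.001)&(Z<zz+.012)).astype(np.uint8)
m=cv2.morphologyEx(m,cv2.MORPH_OPEN,np.ones((3,3)))
cs,_=cv2.findContours(m,0,cv2.CHAIN_APPROX_NONE);c=max(cs,key=cv2.contourArea)
W=(plane(f,c.reshape(-1,2),zz)[:,:2]*1000).astype(np.float32)
print("rect",cv2.minAreaRect(W))
# axis from white barrel (no clip): midline
q=P[(cv2.drawContours(np.zeros_like(m),[c],-1,1,-1)>0)&(Z>zz-.001)]
print("n",len(q),"x",q[:,0].min(),q[:,0].max(),"zmax",np.percentile(q[:,2],99))
mids=[]
for x in np.arange(q[:,0].min()+.006,q[:,0].max()-.004,.01):
    k=q[abs(q[:,0]-x)<.003]
    if len(k): mids.append((x,k[:,1].min(),k[:,1].max())); 
mids=np.array(mids); print((mids*1000).round(1).tolist())
mid=(mids[:,1]+mids[:,2])/2
print("fit slope deg,y at mid",np.degrees(np.arctan(np.polyfit(mids[:,0],mid,1)[0])),np.polyval(np.polyfit(mids[:,0],mid,1),(q[:,0].min()+q[:,0].max())/2))
E
python3 snap.py 15 wrist; python3 pen.py wrist15 .4265 -.125 .007; python3 -c "
from h import *
go(.4265,-.127,.16,175.2)"
```

```text
rect ((427.813232421875, -125.62853240966797), (12.879012107849121, 132.79478454589844), 85.5254898071289)
n 2001 x 0.3504260350404989 0.4922840685849221 zmax 0.014129199435675052
[[366.4, -125.6, -115.0], [376.4, -126.4, -115.3], [386.4, -127.3, -115.7], [396.4, -128.2, -116.5], [406.4, -129.1, -117.3], [416.4, -130.0, -118.1], [426.4, -130.9, -118.9], [436.4, -131.8, -119.7], [446.4, -133.6, -120.5], [456.4, -134.5, -121.3], [466.4, -134.5, -122.0], [476.4, -135.4, -122.8], [486.4, -136.2, -123.6]]
fit slope deg,y at mid -4.762897743724452 -0.12458530729685438
from [ 0.425  -0.1258  0.153 ] psi 175.22 j [-16.5 -10.7 -14.5  86.    0.  -11.7] | shift cm [-0.16 -0.11 -0.7 ] turn 0.0
```

View pics/wrist15.png

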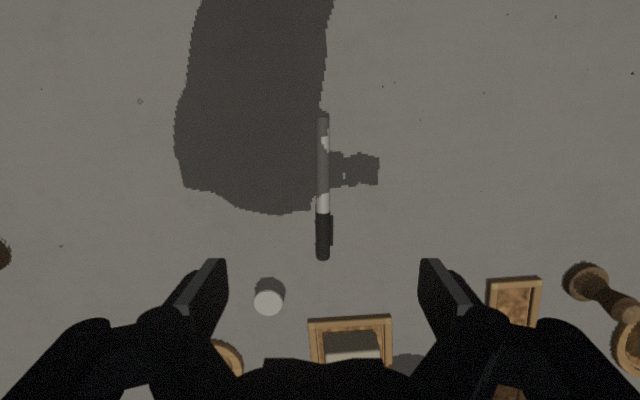

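Request:
play_rows(
  commands="-0.2 0 1.5 0 0;-0.3 0 4.5 0 0;-0.3 0 7.5 0 0;-0.3 0 10 0 0;-0.3 0 12 0 0;-0.3 0 13.4 0 0;-0.3 0 14.1 0 0;-0.3 0 14.2 0 0",
)

```text
t: 23.95
tcp_pos: [0.4283, -0.1268, 0.0086]
tool_rot: [[-0.996, 0.085, -0.002], [0.085, 0.996, 0.001], [0.002, 0.0, -1.0]]
wrist_force: [-0.2, 0.3, -0.0]
grip_width: 1.002
```

Request:
play_rows(
  commands="0 0 0 0 0.3;0 0 0 0 0.5;0 0 0 0 0.6;0 0 0 0 0.7;0 0 0 0 0.8;0 0 0 0 0.9;0 0 0 0 0.95;0 0 0 0 0.95",
  force=25,
)

```text
t: 24.62
tcp_pos: [0.4288, -0.1267, 0.0102]
tool_rot: [[-0.996, 0.084, 0.001], [0.084, 0.996, -0.0], [-0.001, -0.0, -1.0]]
wrist_force: [-0.5, 0.4, 3.6]
grip_width: 0.131
```

Request:
play_rows(
  commands="0 0 -0.5 0 0.95;0 0 -2 0 0.95;0 0 -4 0 0.95;0 0 -6.5 0 0.95;0 0 -9 0 0.95;-1 1 -11 0 0.95;-3 3 -12 0 0.95;-5 5 -12 0 0.95",
)

```text
t: 25.28
tcp_pos: [0.4841, -0.081, 0.1332]
tool_rot: [[-0.996, 0.086, 0.005], [0.086, 0.996, -0.001], [-0.005, -0.0, -1.0]]
wrist_force: [0.5, 0.5, 0.1]
grip_width: 0.128
```

```bash
python3 -c "
from h import *
go(.614,.057,.13,179)"
```

```text
from [ 0.4841 -0.081   0.1332] psi 175.07 j [ -9.5  -4.2 -10.9  83.   -0.   -4.6] | shift cm [-11.75  14.86   0.37] turn -3.9
```

Request:
play_rows(
  commands="-1.9 2.4 0 -0.5 0.95;-3.8 4.8 0 -1 0.95;-5.7 7.2 0 -2 0.95;-7.6 9.6 0 -3 0.95;-9.3 11.8 0 -3.9 0.95;-10.7 13.5 0 -3.9 0.95;-11.6 14.7 0 -3.9 0.95;-11.8 14.9 0 -3.9 0.95",
)

```text
t: 25.95
tcp_pos: [0.6137, 0.0594, 0.1292]
tool_rot: [[-1.0, 0.014, -0.001], [0.014, 1.0, 0.0], [0.001, 0.0, -1.0]]
wrist_force: [0.6, -0.2, 0.1]
grip_width: 0.133
```

Request:
play_rows(
  commands="0 0 0 0 0.95;0 0 0 0 0.95",
)

```text
t: 26.12
tcp_pos: [0.6122, 0.0571, 0.1297]
tool_rot: [[-1.0, 0.016, -0.001], [0.016, 1.0, -0.0], [0.001, -0.0, -1.0]]
wrist_force: [0.3, -0.1, 0.6]
grip_width: 0.132
```

```bash
python3 snap.py 16 wrist
python3 - <<'E'
from h import *
f=load("wrist16");P=cloud(f);X,Y,Z=P[...,0],P[...,1],P[...,2];hsv=cv2.cvtColor(f["img"],cv2.COLOR_RGB2HSV)
m=((hsv[...,0]>8)&(hsv[...,0]<24)&(hsv[...,1]>75)&(Z<.02)&(abs(X-.61)<.1)&(abs(Y-.057)<.04)).astype(np.uint8)
m=cv2.morphologyEx(m,cv2.MORPH_OPEN,np.ones((3,3)))
c=np.vstack([k for k in cv2.findContours(m,0,cv2.CHAIN_APPROX_NONE)[0] if cv2.contourArea(k)>100])
print("trough",cv2.minAreaRect((plane(f,c.reshape(-1,2),.009)[:,:2]*1000).astype(np.float32)))
k=(Z>.1)&(abs(X-.61)<.09)&(abs(Y-.057)<.012)&(Z<.16)
q=P[k]; print("pen pts",len(q),q.min(0).round(4),q.max(0).round(4),np.median(q[:,2]))
for x in np.arange(.54,.70,.015):
    r=q[abs(q[:,0]-x)<.004]
    if len(r): print(round(x,3),len(r),np.median(r,axis=0).round(4),np.percentile(r[:,1],[2,98]).round(4))
go(.614,.057,.13,179)
E
```

```text
trough ((597.0304565429688, 55.79549789428711), (50.25019836425781, 129.66659545898438), 89.28540802001953)
pen pts 8490 [0.5444 0.0452 0.1213] [0.6654 0.069  0.16  ] 0.13110895694416336
0.555 508 [0.5549 0.0585 0.13  ] [0.0532 0.0636]
0.57 501 [0.5701 0.0583 0.1302] [0.0528 0.064 ]
0.585 485 [0.5849 0.058  0.1306] [0.0519 0.0639]
0.6 1702 [0.6024 0.0566 0.1399] [0.0458 0.0687]
0.615 644 [0.615  0.0572 0.1319] [0.0505 0.0644]
0.63 386 [0.6298 0.0573 0.1315] [0.0516 0.0626]
0.645 378 [0.645  0.0569 0.1316] [0.0502 0.0636]
0.66 373 [0.6598 0.0584 0.1312] [0.0503 0.0663]
from [0.6121 0.0568 0.1299] psi 179.04 j [ 5.3 13.1  7.1 84.1 -0.   6.3] | shift cm [-0.19  0.02 -0.01] turn 0.0
```

View pics/wrist16.png

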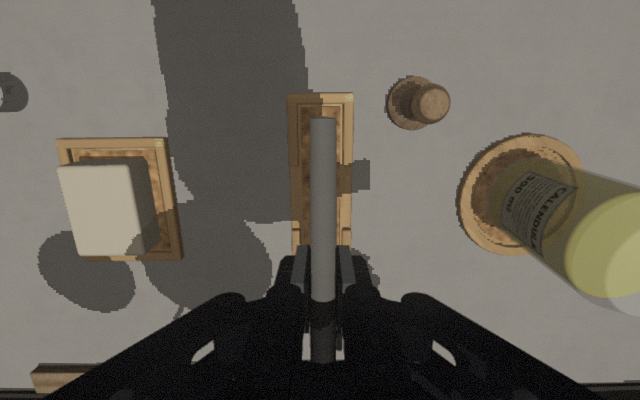

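Request:
play_rows(
  commands="-0.3 -0.1 1.5 0 0.95;-0.5 -0.15 4 0 0.95;-0.5 -0.15 6.5 0 0.95;-0.5 -0.15 8.5 0 0.95;-0.5 -0.15 10 0 0.95;-0.5 -0.15 10.8 0 0.95;-0.5 -0.15 11.1 0 0.95;-0.5 -0.15 11.2 0 0.95",
)

```text
t: 26.83
tcp_pos: [0.6174, 0.0554, 0.0181]
tool_rot: [[-1.0, 0.017, 0.0], [0.017, 1.0, -0.0], [-0.0, -0.0, -1.0]]
wrist_force: [0.1, 0.0, 0.3]
grip_width: 0.129
```

Request:
play_rows(
  commands="0 0 0.1 0 0.95;0 0 0.2 0 0.95;0 0 0.2 0 0.95",
)

```text
t: 27.08
tcp_pos: [0.6181, 0.0559, 0.0167]
tool_rot: [[-1.0, 0.016, 0.001], [0.016, 1.0, 0.0], [-0.001, 0.0, -1.0]]
wrist_force: [0.1, 0.9, -0.8]
grip_width: 0.129
```

```bash
python3 snap.py 17 wrist; python3 -c "
from h import *
a=load('wrist17')['img'][80:380,170:470,::-1]; cv2.imwrite('pics/c17.png',cv2.resize(a,(600,600)))"
```

```text
(no output)
```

View pics/c17.png

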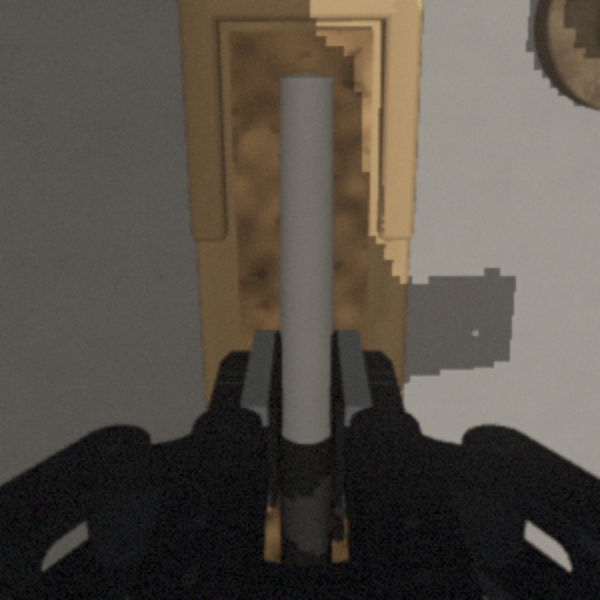

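Request:
play_rows(
  commands="0 0 0.1 0 0.95;0 0 0.2 0 0.95;0 0 0.2 0 0.95",
)

```text
t: 27.38
tcp_pos: [0.6181, 0.056, 0.0152]
tool_rot: [[-1.0, 0.016, 0.002], [0.016, 1.0, 0.0], [-0.002, 0.0, -1.0]]
wrist_force: [-3.0, -0.4, 7.7]
grip_width: 0.129
```

Contact. I open gently, rise, and then back off.

Request:
play_rows(
  commands="0 0 -0.1 0 0.8;0 0 -0.1 0 0.7;0 0 -0.1 0 0.5;0 0 -0.1 0 0.3;0 0 -0.1 0 0.3;0 0 -1 0 0.3;0 0 -3.5 0 0.2;0 0 -7 0 0",
)

```text
t: 28.05
tcp_pos: [0.6159, 0.0558, 0.0821]
tool_rot: [[-1.0, 0.016, -0.005], [0.016, 1.0, -0.0], [0.005, -0.001, -1.0]]
wrist_force: [0.5, -1.0, 0.4]
grip_width: 0.921
```

Request:
play_rows(
  commands="0 0 -3 0 0;3 0 -7 0 0;7 0 -10 0 0;11 0 -12 0 0;15 0 -12 0 0;19 0 -12 0 0;22 0 -12 0 0;22 0 -12 0 0",
)

```text
t: 28.72
tcp_pos: [0.3924, 0.0594, 0.2058]
tool_rot: [[-1.0, 0.016, 0.001], [0.016, 1.0, 0.0], [-0.001, 0.0, -1.0]]
wrist_force: [0.6, 0.1, 0.4]
grip_width: 0.998
```

Request:
play_rows(
  commands="0 0 0 0 0;0 0 0 0 0;0 0 0 0 0;0 0 0 0 0;0 0 0 0 0;0 0 0 0 0",
)

```text
t: 29.22
tcp_pos: [0.3982, 0.0595, 0.2033]
tool_rot: [[-1.0, 0.016, -0.001], [0.016, 1.0, -0.0], [0.001, -0.0, -1.0]]
wrist_force: [-0.6, 1.4, -0.3]
grip_width: 1.0
```

```bash
python3 snap.py 18 scene side wrist
python3 - <<'E'
from h import *
def fit(m,f,z):
    c=max(cv2.findContours(m.astype(np.uint8),0,cv2.CHAIN_APPROX_NONE)[0],key=cv2.contourArea)
    W=(plane(f,c.reshape(-1,2),z)[:,:2]*1000).astype(np.float32); r=cv2.minAreaRect(W)
    return np.round([*r[0],*r[1],r[2]],1).tolist()
for n in ["scene18","side18"]:
    f=load(n);P=cloud(f);X,Y,Z=P[...,0],P[...,1],P[...,2];print(n)
    for nm,x,y,r,a,b,z in [("soap",.614,-.109,.06,.03,.042,.035),("oil",.616,.223,.05,.148,.165,.157),("drop",.612,-.258,.04,.092,.11,.103),("stamp",.537,.134,.04,.05,.07,.06),("cap",.524,-.18,.03,.018,.03,.023)]:
        try: print(nm,fit((abs(X-x)<r)&(abs(Y-y)<r)&(Z>a)&(Z<b),f,z))
        except Exception as e: print(nm,e)
    print("pen",fit((abs(X-.614)<.09)&(abs(Y-.057)<.016)&(Z>.0105)&(Z<.03),f,.012))
a=load('scene18')['img'][90:310,170:420,::-1]; cv2.imwrite('pics/c18.png',cv2.resize(a,(680,598)))
E
```

```text
scene18
soap [611.8, -105.2, 56.7, 73.1, 90.0]
oil [613.0, 226.1, 33.0, 37.9, 57.0]
drop [609.3, -252.2, 7.2, 14.9, 28.3]
stamp [535.6, 132.0, 22.3, 25.0, 73.1]
cap max() iterable argument is empty
pen [615.8, 57.4, 14.3, 134.2, 89.3]
side18
soap [612.9, -103.0, 72.9, 58.5, 0.2]
oil [617.0, 228.2, 31.8, 40.5, 29.8]
drop [610.0, -249.2, 9.5, 23.1, 19.4]
stamp [537.3, 134.8, 21.8, 24.8, 57.9]
cap [524.5, -179.6, 25.7, 31.2, 17.9]
pen [617.3, 58.4, 17.3, 132.9, 87.7]
```

View pics/c18.png

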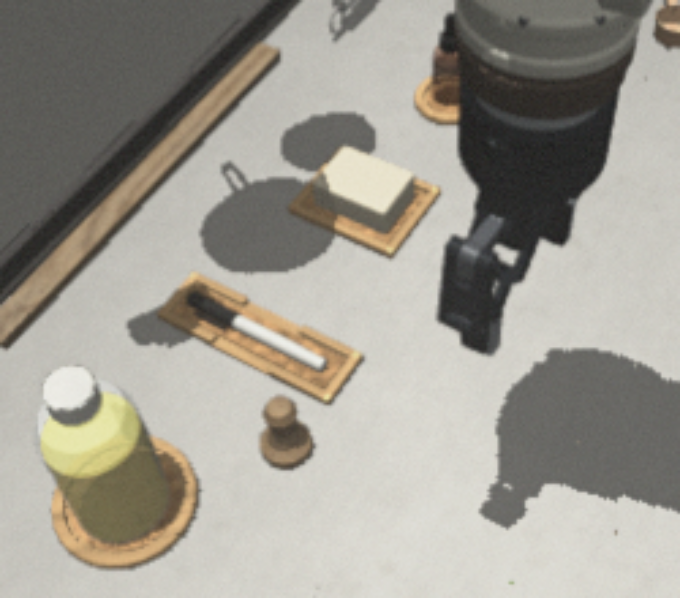

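View pics/wrist18.png

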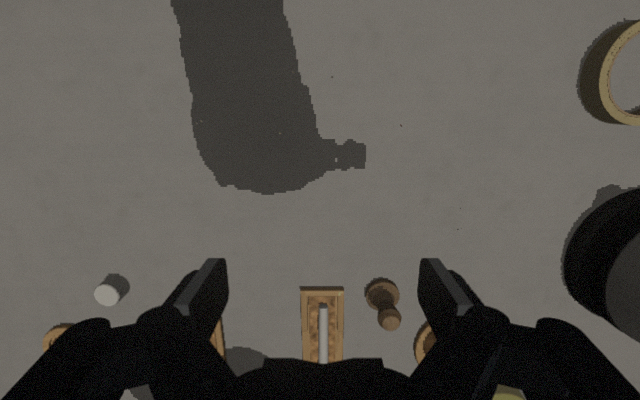

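```bash
python3 -c "
from cell import job; print(job.sign_off())"
```

```text
the job is handed in; nothing more can be done
None
```

I put all four things into their rests in the order you listed them and handed the job in at about 29 s. The soap lies flat in the tray, the oil bottle stands in the large round rest, the dropper stands in the small round rest, and the pen lies along the trough. I lowered the soap and both bottles until the wrist force showed contact, then released them. The arm is backed off and touching nothing.

**Last checks:**
- **Pictures:** they show all four seated and both bottles upright. The dropper stood behind the arm in the last scene picture, so its clear view is from just after I released it.
- **Stamp and white cap:** both are where they were at the start, to within about 0.2 mm in each camera's own readings. The arm hid the white cap from the scene camera at the end, so that check is from the side camera alone.

**Disagreement:** the scene and side cameras read positions up to about 8 mm off the wrist camera at the far right. I relied on the wrist view for the oil bottle and dropper grasps and to fine-tune the placings. The fixed cameras still read the dropper 8–11 mm and the soap 4–6 mm further left than where the wrist camera and arm put them, though the soap's long-axis reading agreed within 1–2 mm. The close-up pictures showed the soap and the dropper inside their rims with room to spare.

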